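# Pack up the wash pans: nest with handles fanned, lid on, clasps shut

## Robot

A 7-joint arm with a two-finger parallel gripper is mounted at the origin on the work surface. World frame = base frame: x ahead of the robot, y to its left, z up, the work surface at z = 0. Lengths are in m, angles in degrees, forces in N, time in s.
With the tool pointing down it reaches from about 0.425 to 0.875 m from the base axis. Payload 9.9 kg.
Tool frame: the origin (TCP) lies at the centre of the arm's flange, where the gripper is bolted on; the fingertips stand tip_reach ahead of it and the grasp point (between the pads) lies 155 mm ahead of it (tip_reach is the distance from the TCP to the fingertips, in m); z points along the fingers, y is the direction in which the jaws open and shut (so a half turn about z gives the same grasp; the last joint's range is limited). The gripper opens to 85 mm and grips with 20 to 120 N. Pads are 22 mm wide; open, the fingers measure 114 mm over their backs; the gripper's body (76 mm by 85 mm) begins 54 mm behind the grasp point. The pads swing forward as they close: fully open they stand 13 mm farther back than shut.
Start: joints at [62.407, 32.985, 1.427, 82.34, -0.859, 64.687, -3.237], TCP at [0.261, -0.622, 0.405] pointing down, gripper open.
Joint ranges: [-157.87, 157.87], [-19.46, 123.44], [-87.15, 90], [11.01, 140.99], [-62.26, 242.26], [9.8, 113.94], [-161.44, 161.44]. Speed limits (degrees/s): [127.2, 127.2, 172.46, 172.46, 180, 180, 180].

## Interface

Orientations are given as [roll, pitch, yaw] about the fixed x, y, z axes, in that order (R = Rz(yaw) Ry(pitch) Rx(roll)).
In Python, from plant import * gives the robot as it stands.
- The arm moves only by the shell command python3 -m jog 'ROWS'. ROWS is JSON, a list of rows, each a list of 3 entries, a list of its own where there are three numbers: the turn, a rotation vector about the tool's x, y, z in degrees, then the shift along the tool's x, y, z in mm, then the opening, from -1 (shut) to 1 (fully open). A call has 1 to 12 rows; each row shifts and turns the pose as measured when the row begins, along the tool's axes as they then stand; what a row does not reach is not made up. A row lasts 1/8 s, in which the tool goes at most 62.5 mm and 10.7 degrees, less where a joint would pass 70% of its speed; a pose out of reach is approached as far as the arm can. A call with a gripper value outside its range is refused whole. The fingers move at their own pace and stop on an object; the grip force is fixed at half the most. Time passes only in rows, so rows that do not move let the fingers close. It gives the time, the measured TCP pose, the force and the opening at its end, in the units of the state.
- get_obs(): the state, without advancing time (a new reading comes with each control period).
- snapshot(name): name is "side" or "top"; returns the picture (420x560x3 uint8, red, green, blue); there is no depth.
- camera_info(name): a dict with "K" (3x3 intrinsics, pixels), "dist_coeffs" ([k1, k2, p1, p2, k3] as OpenCV has them; the pictures are not rectified), "eye" and "rotation" of the camera in the world. Camera axes: x right, y down, z forward; pixel columns grow to the right and rows downward; lengths in m; the calibration is good to about 2 mm. A picture is of the moment at which its call begins. camera_info takes no time and is no camera call.
- hand_in(): hands the job in, once; it reports no verdict.
Trained networks look in the newest picture that a camera, given by its name, has taken for a name from the list of things; names that differ only in an ending like _2 or _b are one class to them, and where a whole thing is asked for, a point or a joint stands for the part that bears it (a point fixed in the world has none). Each returns a list of dicts, best first, with "confidence" (0 to 1); they miss things now and then, are a little off and sometimes report something else, mostly with a low value. They report only what shows in the picture. A call takes as long as a camera call.
- regions_of(camera, name): "mask" (420x560 bool, what is visible of it).
- mark_of(camera, name): "position" ([x, y, z] in m, in the coordinates of the camera as it stood for that picture, good to about 4 mm: a listed point, or the origin of a listed thing).
The state is a dict: "t": time; "joints": joint angles; "dq": joint speeds; "tau": joint torques, N m; "tool_pos": TCP position; "tool_rot": TCP orientation; "contact_force": force on the tool from outside, world axes, zero at the start; "ft_torque": the same for the moment, N m; "grip_width": opening from 0.0 (shut) to 1.0 (fully open).
Only numpy, scipy, OpenCV 4.12 (cv2) and the standard library are available. Lean on these libraries where they do the work, as an engineer would, in place of code of your own. Each camera call takes 0.05 s, during which the arm holds its last target. There are 200 camera calls.

## Task

Pack up the wash pans: nest all the pans that are out, biggest at the bottom, in the open-fronted white case, each sitting flat in the one below with its handle out of the open front and the handles spread like a fan, so that there is a finger-wide gap between any two. Then put the lid squarely on the case, fully down on its walls, and swing both red-knobbed clasps all the way in over it. Leave the other things on the lap desk where they are.

Things in the scene. Friction and masses are not known exactly. Their poses are not given: they have to be found in the camera images.
- panA_mid (a point): Round white wash pan with a handle in red: 100 mm across the rim, 92 mm across the base, 28 mm deep, wall and floor 3 mm. Point on its axis, 14 mm above the underside; z up, handle along -x. A smaller pan nested in a bigger one rests on its floor, 3 mm higher, and its handle clears the bigger rim but not the bigger pan's handle. Absent in some starts
- panA_grip (a point): Middle (in width and height) of the red handle, 92 mm from the pan's axis along -x, 36 mm above the pan's underside. The handle is a level bar 12 mm wide (along y), 16 mm tall, standing on the rim (28 to 44 mm above the underside), ending 115 mm from the axis. Same axes as panA_mid
- panB_mid (a point): Round white wash pan with a handle in green: 84 mm across the rim, 76 mm across the base, 28 mm deep, wall and floor 3 mm. Point on its axis, 14 mm above the underside; z up, handle along -x. A smaller pan nested in a bigger one rests on its floor, 3 mm higher, and its handle clears the bigger rim but not the bigger pan's handle. Absent in some starts
- panB_grip (a point): Middle (in width and height) of the green handle, 92 mm from the pan's axis along -x, 36 mm above the pan's underside. The handle is a level bar 12 mm wide (along y), 16 mm tall, standing on the rim (28 to 44 mm above the underside), ending 115 mm from the axis. Same axes as panB_mid
- panC_mid (a point): Round white wash pan with a handle in orange: 68 mm across the rim, 60 mm across the base, 28 mm deep, wall and floor 3 mm. Point on its axis, 14 mm above the underside; z up, handle along -x. A smaller pan nested in a bigger one rests on its floor, 3 mm higher, and its handle clears the bigger rim but not the bigger pan's handle. Absent in some starts
- panC_grip (a point): Middle (in width and height) of the orange handle, 92 mm from the pan's axis along -x, 36 mm above the pan's underside. The handle is a level bar 12 mm wide (along y), 16 mm tall, standing on the rim (28 to 44 mm above the underside), ending 115 mm from the axis. Same axes as panC_mid
- panD_mid (a point): Round white wash pan with a handle in black: 52 mm across the rim, 44 mm across the base, 28 mm deep, wall and floor 3 mm. Point on its axis, 14 mm above the underside; z up, handle along -x. A smaller pan nested in a bigger one rests on its floor, 3 mm higher, and its handle clears the bigger rim but not the bigger pan's handle. Absent in some starts
- panD_grip (a point): Middle (in width and height) of the black handle, 92 mm from the pan's axis along -x, 36 mm above the pan's underside. The handle is a level bar 12 mm wide (along y), 16 mm tall, standing on the rim (28 to 44 mm above the underside), ending 115 mm from the axis. Same axes as panD_mid
- case_seat (a point): Fixed white case. Point at the centre of its floor's top, the axis for the pans, 5 mm above the desk; -x points out of the open front, z up. Inside: front sill at x = -56 mm, 7 mm above the floor; back wall at x = +62 mm; side walls at y = -57 and +57 mm, 6 mm thick, from x = -29 to +68 mm. Side and back walls stand 61 mm above the floor
- lid_seat (a point): Point of the fixed case where the middle of the closed lid's plate underside belongs: at the height of the wall tops, 61 mm above case_seat and 2 mm behind it (+x). Same axes as case_seat
- lid_grip (a point): Loose white lid: plate 132 (x) by 130 (y) by 5 mm, below it a locating frame 104 mm square, 4 mm tall (5 mm to spare between the walls), on top a blue bar grip 60 mm long (along x), 14 wide, 22 tall. Point: middle of the bar, 20 mm above the frame's underside, 16 mm above the plate's underside, which rests on the walls when closed. z up; a half turn makes no difference
- claspL (a joint): Swing clasp on the left (+y of the case) wall of the case, turning about an upright pin; rad. 0 = closed, arm pointing straight in over the lid (a stop); starts at 1.6 to 2.1 = open, arm pointing backwards and out. Seen from above it turns clockwise to close. Stays where it is left (about 1 N at the knob)
- claspL_knob (a point): Middle of the red upright knob at the end of this clasp's steel arm, 14 mm in diameter, 20 mm tall, 45 mm from the pin; the arm's top face is 10 mm below this point. The arm's underside is 3 mm above the top of a closed lid
- claspL_hinge (a point): Point on the axis of this clasp's upright pin (16 mm outside the side wall), at the height of the knob's middle
- claspR (a joint): Swing clasp on the right (-y of the case) wall of the case, turning about an upright pin; rad. 0 = closed, arm pointing straight in over the lid (a stop); starts at 1.6 to 2.1 = open, arm pointing backwards and out. Seen from above it turns anticlockwise to close. Stays where it is left (about 1 N at the knob)
- claspR_knob (a point): Middle of the red upright knob at the end of this clasp's steel arm, 14 mm in diameter, 20 mm tall, 45 mm from the pin; the arm's top face is 10 mm below this point. The arm's underside is 3 mm above the top of a closed lid
- claspR_hinge (a point): Point on the axis of this clasp's upright pin (16 mm outside the side wall), at the height of the knob's middle
- pencil_mid (a point): Yellow mechanical pencil, 140 mm long, 11 mm thick, lying flat (along x); its centre. Bystander, to be left where it is. z up
- compassbox_mid (a point): White plastic compass box with a clasp, 160 x 62 x 22 mm, shut (long side along x); its centre. Bystander, to be left where it is. z up
- tapeclip_mid (a point): Steel tape clip, rounded block 62 x 58 x 26 mm; its centre. Bystander, to be left where it is. z up
- counter1_mid (a point): Smooth wooden counter, disc 60 mm across, 12 mm thick; its centre. Bystander, to be left where it is. z up
- counter2_mid (a point): Smooth wooden counter, disc 60 mm across, 12 mm thick; its centre. Bystander, to be left where it is. z up
- eraser_mid (a point): Eraser in a paper sleeve, 60 x 26 x 16 mm; its centre. Bystander, to be left where it is. z up
- ruler_mid (a point): Aluminium ruler 200 x 30 x 5 mm (along x); its centre. Bystander, to be left where it is. z up

How it is judged:
By the outcome, as a careful person would: the job done as asked, in the order asked, and still so for the second after the job is handed in, with the robot touching nothing.
Of panA, panB, panC, panD only 3 to 4 are there at a start; the rules pass over those that are not, and their reading is None.
At some moment in a run one of panA, panB, panC, panD, lid may be knocked a few centimetres aside while the robot is not near it.
It also fails if it takes over 210 s, if anything falls off the work surface, if the arm or the gripper's body presses on something with over 40 N, if the wrist force passes 120 N, or if a joint passes its speed limit or range.

## Working session

There is one attempt and no reset: what is moved stays moved. The work goes in short steps, Python scripts to look and compute and a shell command to move; the robot and the scene stay as the last step left them, time stands still between calls to the robot, and variables do not carry over. Pictures are saved under pics/ and viewed, about 12 in all and at most 16, crops included, and the job is handed in when it is done.

```bash
ls; mkdir -p pics; cat > h.py <<'E'
from plant import *
import numpy as np, cv2
from scipy.spatial.transform import Rotation as R
def w(cam,p):
    c=camera_info(cam); return np.array(c["rotation"])@np.array(p)+np.array(c["eye"])
def marks(cam,names,n=2):
    for k in names:
        for d in mark_of(cam,k)[:n]:
            print(cam,k,round(d["confidence"],2),np.round(w(cam,d["position"])*1000,0))
def pix(cam,p):
    c=camera_info(cam);Rm=np.array(c["rotation"]).T
    r,_=cv2.Rodrigues(Rm);t=-Rm@np.array(c["eye"])
    return cv2.projectPoints(np.array(p,float).reshape(-1,3),r,t,np.array(c["K"]),np.array(c["dist_coeffs"]))[0].reshape(-1,2)
def atz(cam,uv,z):
    c=camera_info(cam)
    q=cv2.undistortPoints(np.array(uv,float).reshape(-1,1,2),np.array(c["K"]),np.array(c["dist_coeffs"])).reshape(-1,2)
    d=np.c_[q,np.ones(len(q))]@np.array(c["rotation"]).T;e=np.array(c["eye"])
    return e+d*((z-e[2])/d[:,2])[:,None]
def save(cam,name):
    s=snapshot(cam);cv2.imwrite("pics/"+name,s[:,:,::-1]);return s
E
python3 - <<'E'
from h import *
o=get_obs();print({k:np.round(v,3) if not np.isscalar(v) else v for k,v in o.items()})
import plant;print([x for x in dir(plant) if x[0]!='_'])
a=save("top","t0.png");b=save("side","s0.png")
for c in("top","side"):
    i=camera_info(c);print(np.round(i["eye"],3),np.round(i["rotation"],2).tolist(),np.round(i["K"],0).tolist())
    marks(c,["panA_mid","panA_grip","panB_mid","panB_grip","panC_mid","panC_grip","panD_mid","panD_grip","case_seat","lid_seat","lid_grip","claspL_knob","claspL_hinge","claspR_knob","claspR_hinge"],1)
E
```

```text
pics
{'t': 0.0, 'joints': array([62.407, 33.032,  1.422, 82.387, -0.86 , 64.686, -3.237]), 'dq': array([ 0.009,  0.075,  0.036, -0.079, -0.114,  0.006,  0.05 ]), 'tau': array([ 1.0000e-03, -7.6575e+01,  2.2500e+00, -2.8595e+01,  1.5000e-02,
        1.3000e-02, -0.0000e+00]), 'tool_pos': array([ 0.261, -0.622,  0.404]), 'tool_rot': array([-1.79905e+02,  4.00000e-03,  2.27960e+01]), 'contact_force': array([ 0.257, -0.254, -0.076]), 'ft_torque': array([-0.018,  0.027, -0.021]), 'grip_width': 0.9968288188942502}
['PlanningError', 'camera_info', 'get_obs', 'hand_in', 'mark_of', 'regions_of', 'snapshot', 'tip_reach']
[0.395 0.035 1.275] [-171.59, -0.84, -89.7] [[479.0, 0.0, 272.0], [0.0, 479.0, 208.0], [0.0, 0.0, 1.0]]
top panA_mid 0.7 [-71737. -72097. -70857.]
top panA_grip 0.92 [-65309. -65669. -64429.]
top panB_mid 0.67 [-184918. -185278. -184039.]
top panB_grip 0.89 [-186551. -186911. -185672.]
top panC_mid 0.78 [-158896. -159256. -158016.]
top panC_grip 0.67 [-149692. -150053. -148813.]
top panD_mid 0.88 [-48871. -49231. -47991.]
top case_seat 0.78 [-119967. -120327. -119087.]
top lid
[... 426 characters left out ...]
-162711.]
side panA_grip 0.84 [-164980. -164228. -164265.]
side panB_mid 0.72 [-264094. -263342. -263379.]
side panB_grip 0.74 [-273239. -272486. -272524.]
side panC_mid 0.73 [-247507. -246755. -246793.]
side panC_grip 0.69 [-246371. -245619. -245656.]
side panD_mid 0.68 [-131805. -131053. -131091.]
side panD_grip 0.96 [-132733. -131981. -132019.]
side case_seat 0.91 [-198345. -197592. -197630.]
side lid_seat 0.96 [-191426. -190674. -190712.]
side lid_grip 0.94 [-209121. -208368. -208406.]
side claspL_knob 0.57 [-170673. -169921. -169959.]
side claspL_hinge 0.57 [-202671. -201919. -201956.]
side claspR_knob 0.69 [-146972. -146220. -146258.]
side claspR_hinge 0.49 [-201176. -200424. -200462.]
```

```bash
python3 - <<'E'
s=open('h.py').read()
s=s.replace('c=camera_info(cam)','c=ci(cam)').replace('def w(','''def ci(cam):
    c=dict(camera_info(cam)); c["rotation"]=R.from_euler("xyz",c["rotation"],degrees=True).as_matrix(); return c
def w(''',1)
open('h.py','w').write(s)
E
python3 - <<'E'
from h import *
save("top","t1.png");save("side","s1.png")
print(tip_reach)
for c in("top","side"):
    marks(c,["panA_mid","panA_grip","panB_mid","panB_grip","panC_mid","panC_grip","panD_mid","panD_grip","case_seat","lid_seat","lid_grip","claspL_knob","claspL_hinge","claspR_knob","claspR_hinge"],1)
E
```

```text
0.1734
top panA_mid 0.59 [474. 254.  18.]
top panA_grip 0.55 [388. 269.  39.]
top panB_mid 0.84 [ 600. -392.   21.]
top panB_grip 0.79 [ 511. -423.   41.]
top panC_mid 0.85 [ 477. -256.   22.]
top panC_grip 0.96 [ 388. -217.   38.]
top panD_mid 0.91 [625. 395.  18.]
top panD_grip 0.61 [534. 410.  41.]
top case_seat 0.64 [643. 263.  21.]
top lid_seat 0.73 [663.  -7.  75.]
top lid_grip 0.74 [460.  -9.  26.]
top claspL_knob 0.62 [712.  86.  96.]
top claspL_hinge 0.61 [664.  74.  98.]
top claspR_knob 0.42 [ 704. -105.  102.]
top claspR_hinge 0.65 [671. -88.  95.]
side panA_mid 0.65 [480. 254.  22.]
side panA_grip 0.86 [386. 265.  39.]
side panB_mid 0.92 [ 595. -399.   24.]
side panB_grip 0.74 [ 509. -429.   35.]
side panC_mid 0.87 [ 472. -256.   22.]
side panC_grip 0.79 [ 392. -222.   40.]
side panD_mid 0.64 [625. 394.  17.]
side panD_grip 0.84 [539. 410.  44.]
side case_seat 0.85 [659. -12.  11.]
side lid_seat 0.81 [661.  -7.  74.]
side lid_grip 0.65 [454. -15.  25.]
side claspL_knob 0.53 [707.  83.  97.]
side claspL_hinge 0.52 [664.  70.  95.]
side claspR_knob 0.42 [ 508. -431.   37.]
side claspR_hinge 0.51 [671. -86.  95.]
```

View pics/t0.png

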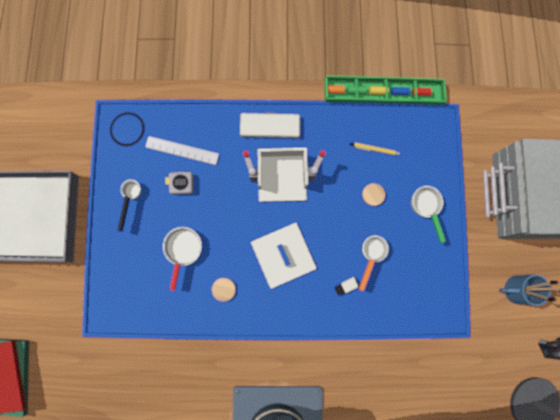

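View pics/s0.png

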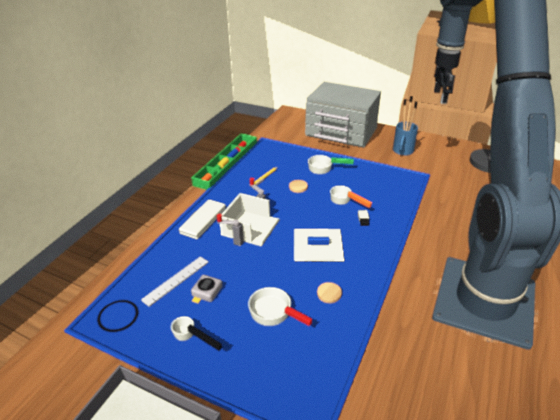

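```bash
cat > ov.py <<'E'
from h import *
def T(x,y,yaw,pts,z):
    a=np.radians(yaw);p=np.array(pts,float)
    return np.c_[x+p[:,0]*np.cos(a)-p[:,1]*np.sin(a),y+p[:,0]*np.sin(a)+p[:,1]*np.cos(a),np.full(len(p),z)]/1000
def draw(img,cam,P,col,s):
    q=(pix(cam,P)*s+s/2-.5)
    cv2.polylines(img,[np.round(q*8).astype(int).reshape(-1,1,2)],False,col,1,cv2.LINE_AA,3)
def circ(r): t=np.linspace(0,2*np.pi,60);return np.c_[r*np.cos(t),r*np.sin(t)]
E
python3 - <<'E'
from ov import *
D=6
nm=["case_seat","lid_seat","claspL_hinge","claspR_hinge"]
for i in range(2):
    for c in("top","side"):
        s=save(c,"x.png")
        marks(c,nm,1)
t=save("top","t2.png");sd=save("side","s2.png")
def ann(im,cam,s):
    g=cv2.resize(im[:,:,::-1],None,fx=s,fy=s,interpolation=cv2.INTER_CUBIC)
    draw(g,cam,T(660,-8,2.5,[(-29,63),(68,63),(68,-63),(-29,-63),(-29,-57),(62,-57),(62,57),(-29,57),(-29,63)],D+66),(0,0,255),s)
    draw(g,cam,T(660,-8,2.5,[(-56,-57),(-56,57)],D+12),(0,255,0),s)
    for x,y,yaw,r in((477,254,-8.2,50),(597,-395,19.6,42),(475,-256,-23.5,34),(625,394,-10,26)):
        draw(g,cam,T(x,y,yaw,circ(r),D+28),(0,0,255),s)
        draw(g,cam,T(x,y,yaw,[(-r,6),(-115,6),(-115,-6),(-r,-6)],D+44),(0,255,255),s)
    draw(g,cam,T(457,-12,24,[(-66,65),(66,65),(66,-65),(-66,-65),(-66,65)],D+9),(0,0,255),s)
    return g
g=ann(t,"top",5)
a=np.hstack([g[600:1300,1200:1700],g[1080:1780,1200:1700]])
b=np.hstack([g[850:1450,560:1060],g[1150:1500,780:780+350].repeat(1,0) if 0 else g[900:1500,2000:2300]])
cv2.imwrite("pics/ov1.png",cv2.resize(a,(800,560)))
tiles=[(160,260,150,90),(130,200,100,60)]
c1=g[1150:1500,770:1090];c2=g[880:1180,560:760];c3=g[900:1250,2030:2260];c4=g[1150:1480,1650:1980]
H=350;pad=lambda m:cv2.copyMakeBorder(m,0,H-m.shape[0],0,0,cv2.BORDER_CONSTANT)
cv2.imwrite("pics/ov2.png",cv2.resize(np.hstack([pad(m) for m in(c1,c2,c3,c4)]),None,fx=.73,fy=.73))
E
```

```text
top case_seat 0.71 [663.  -6.  13.]
top lid_seat 0.63 [666.  -8.  72.]
top claspL_hinge 0.52 [667.  73.  99.]
top claspR_hinge 0.73 [661.  72.  98.]
side case_seat 0.93 [659. -12.  11.]
side lid_seat 0.9 [661.  -9.  75.]
side claspL_hinge 0.42 [669.  72.  94.]
side claspR_hinge 0.65 [649. 266.  18.]
top case_seat 0.83 [664.  -4.   9.]
top lid_seat 0.97 [668.  -6.  72.]
top claspL_hinge 0.55 [664.  72. 102.]
top claspR_hinge 0.52 [671. -84.  95.]
side case_seat 0.81 [658. -16.   8.]
side lid_seat 0.96 [664. -12.  71.]
side claspL_hinge 0.68 [669.  71.  96.]
side claspR_hinge 0.54 [667. -86.  94.]
```

View pics/ov1.png

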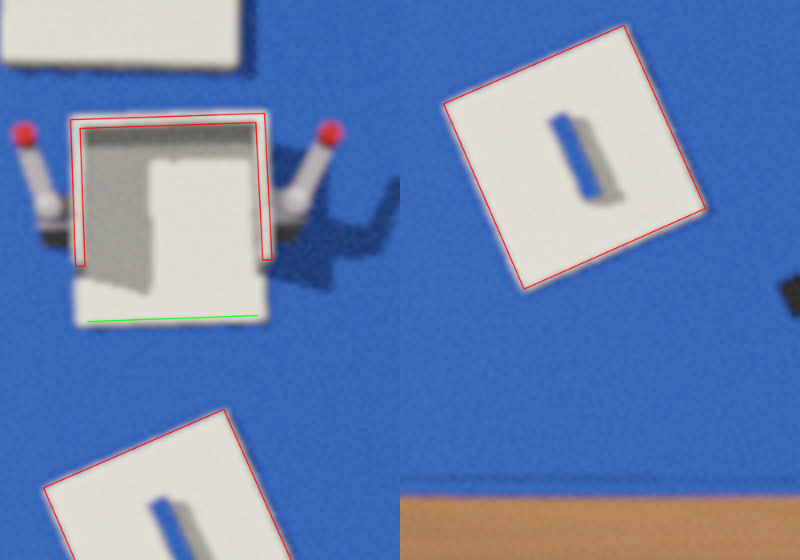

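View pics/ov2.png

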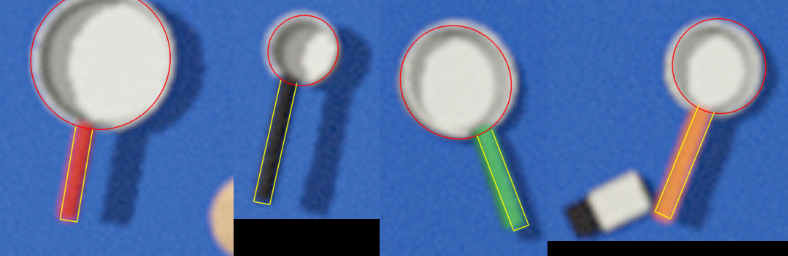

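```bash
cat > pl.py <<'E'
# pl.py x y z yaw [mm,deg; grasp point]: what the tool must do, turn first, then shift
import sys;from h import *
x,y,z,yaw=map(float,sys.argv[1:5])
o=get_obs();M=R.from_euler("xyz",o["tool_rot"],degrees=True)
G=R.from_euler("xyz",[180,0,yaw],degrees=True)
tcp=np.array(o["tool_pos"])*1000
gp=tcp+155*M.as_matrix()[:,2]
d=np.array([x,y,z+155])-tcp
print("t%.2f grasp"%o["t"],np.round(gp,1),"rpy",np.round(o["tool_rot"],1),"F",np.round(o["contact_force"],1),"w%.2f"%o["grip_width"])
print(" turn",np.round((M.inv()*G).as_rotvec(degrees=True),1)," shift before turn",np.round(M.inv().apply(d),1)," after turn",np.round(G.inv().apply(d),1))
E
python3 pl.py 550 -300 250 90; python3 pl.py 386 265.7 150 172
```

```text
t4.30 grasp [ 261.5 -622.3  249.7] rpy [180.   -0.   22.8] F [ 1.   0.4 -0.7] w1.00
 turn [  0.    0.  -67.2]  shift before turn [ 3.908e+02 -1.854e+02 -3.000e-01]  after turn [ 3.223e+02  2.885e+02 -3.000e-01]
t4.30 grasp [ 261.5 -622.3  249.7] rpy [180.   -0.   22.8] F [ 1.   0.4 -0.7] w1.00
 turn [   0.     0.  -149.2]  shift before turn [ 458.8 -770.5   99.7]  after turn [3.000e-01 8.967e+02 9.970e+01]
```

```bash
python3 -m jog '[[[0,0,0],[43,-20,0],1],[[0,0,0],[43,-20,0],1],[[0,0,0],[43,-20,0],1],[[0,0,0],[43,-20,0],1],[[0,0,0],[43,-20,0],1],[[0,0,0],[43,-20,0],1],[[0,0,0],[43,-20,0],1],[[0,0,0],[43,-20,0],1],[[0,0,0],[43,-20,0],1]]'
python3 -m jog '[[[0,0,-10],[0,0,0],1],[[0,0,-10],[0,0,0],1],[[0,0,-10],[0,0,0],1],[[0,0,-10],[0,0,0],1],[[0,0,-10],[0,0,0],1],[[0,0,-10],[0,0,0],1],[[0,0,-10],[0,0,0],1]]'
python3 pl.py 540 150 250 172;python3 pl.py 386 265.7 150 172
```

```text
t: 5.42
tool_pos: [0.5546, -0.3017, 0.4044]
tool_rot: [179.8, 0.1, 22.3]
contact_force: [0.4, -0.1, 0.1]
grip_width: 1.003
t: 6.3
tool_pos: [0.5587, -0.2955, 0.4044]
tool_rot: [179.9, 0.1, 95.0]
contact_force: [0.0, 0.3, -0.0]
grip_width: 0.997
t6.30 grasp [ 559.  -295.8  249.4] rpy [1.799e+02 1.000e-01 9.500e+01] F [ 0.   0.3 -0. ] w1.00
 turn [ -0.    0.2 -77. ]  shift before turn [445.4  20.3  -1.6]  after turn [ 80.5 438.6  -0.6]
t6.30 grasp [ 559.  -295.8  249.4] rpy [1.799e+02 1.000e-01 9.500e+01] F [ 0.   0.3 -0. ] w1.00
 turn [ -0.    0.2 -77. ]  shift before turn [ 574.3 -123.2   97.9]  after turn [249.1 531.7  99.4]
```

```bash
python3 -m jog '[[[0,0,0],[55,2,0],1],[[0,0,0],[55,2,0],1],[[0,0,0],[55,2,0],1],[[0,0,0],[55,2,0],1],[[0,0,0],[55,2,0],0],[[0,0,0],[55,2,0],0],[[0,0,0],[55,2,0],0],[[0,0,0],[55,2,0],0]]' >/dev/null
python3 -m jog '[[[0,0,-10],[0,0,0],0],[[0,0,-10],[0,0,0],0],[[0,0,-10],[0,0,0],0],[[0,0,-10],[0,0,0],0],[[0,0,-10],[0,0,0],0],[[0,0,-10],[0,0,0],0],[[0,0,-10],[0,0,0],0],[[0,0,-6],[0,0,0],0]]'
python3 - <<'E'
from h import *
save("top","t3.png");marks("top",["panA_mid","panA_grip"],1)
E
python3 pl.py 386 265.7 150 172
```

```text
t: 8.3
tool_pos: [0.5349, 0.1578, 0.4045]
tool_rot: [-180.0, 0.5, 173.5]
contact_force: [0.6, -0.5, 0.6]
grip_width: 0.502
top panA_mid 0.68 [476. 253.  19.]
top panA_grip 0.63 [390. 271.  42.]
t8.45 grasp [536.2 157.6 249.4] rpy [-180.     0.5  173.1] F [-0.6 -0.4 -0.5] w0.50
 turn [-0.   0.5  1.1]  shift before turn [161.6  89.4  98.1]  after turn [162.5  86.1  99.4]
```

```bash
python3 -m jog '[[[0,0.5,0],[54,29,33],0],[[0,0,0],[54,29,33],0],[[0,0,0],[54,29,33],0],[[0,0,1],[0,0,0],0],[[0,0,0],[0,0,0],0]]' >/dev/null
python3 pl.py 386 265.7 42 172
```

```text
t9.07 grasp [397.5 257.1 157.8] rpy [1.799e+02 1.000e-01 1.711e+02] F [ 0.3 -0.2  0.6] w0.50
 turn [ 0.1  0.2 -0.9]  shift before turn [ 12.6   6.8 115.8]  after turn [ 12.2   7.3 115.8]
```

```bash
python3 -m jog '[[[0,0,-1],[12.5,7,20],0],[[0,0,0],[0,0,35],0],[[0,0,0],[0,0,30],0],[[0,0,0],[0,0,15],0],[[0,0,0],[0,0,8],0],[[0,0,0],[0,0,5],0]]' 
python3 pl.py 386 265.7 42 172
```

```text
t: 9.82
tool_pos: [0.3933, 0.2644, 0.1999]
tool_rot: [179.6, 0.6, 171.2]
contact_force: [0.9, 0.9, 0.3]
grip_width: 0.504
t9.82 grasp [395.2 265.3  44.9] rpy [179.6   0.6 171.2] F [0.9 0.9 0.3] w0.50
 turn [ 0.4  0.7 -0.8]  shift before turn [7.5 0.1 2.8]  after turn [7.4 0.3 2.9]
```

```bash
python3 -m jog '[[[0.4,0.7,-0.8],[8,0,2.5],0],[[0,0,0],[0,0,0],0],[[0,0,0],[0,0,0],-1],[[0,0,0],[0,0,0],-1],[[0,0,0],[0,0,0],-1],[[0,0,0],[0,0,0],-1],[[0,0,0],[0,0,0],-1],[[0,0,0],[0,0,0],-1]]' 
python3 pl.py 386 265.7 42 172
```

```text
t: 10.82
tool_pos: [0.3854, 0.266, 0.1987]
tool_rot: [179.9, 0.0, 172.0]
contact_force: [-0.1, 0.3, -0.3]
grip_width: 0.129
t10.82 grasp [385.4 266.2  43.7] rpy [179.9   0.  172. ] F [-0.1  0.3 -0.3] w0.13
 turn [0.1 0.  0. ]  shift before turn [-0.7 -0.2  1.7]  after turn [-0.7 -0.2  1.7]
```

```bash
python3 -m jog '[[[0,0,0],[0,0,-5],-1],[[0,0,0],[0,0,-15],-1],[[0,0,0],[0,0,-40],-1],[[0,0,0],[0,0,-45],-1],[[0,0,0],[0,0,0],-1]]' 
python3 pl.py 540 51 150 140;python3 - <<'E'
from h import *
s=save("side","s4.png");cv2.imwrite("pics/s4c.png",cv2.resize(s[200:400,200:400,::-1],None,fx=2.5,fy=2.5));marks("side",["panA_mid","panA_grip"],1)
E
```

```text
t: 11.45
tool_pos: [0.3846, 0.266, 0.3094]
tool_rot: [180.0, -0.1, 172.1]
contact_force: [0.4, -0.7, -1.1]
grip_width: 0.123
t11.45 grasp [384.5 266.1 154.4] rpy [ 1.800e+02 -1.000e-01  1.721e+02] F [ 0.4 -0.7 -1.1] w0.12
 turn [ 0.  -0.1 32.1]  shift before turn [-183.4 -191.6    4.1]  after turn [-257.2  -64.8    4.4]
side panA_mid 0.73 [476. 257. 130.]
side panA_grip 0.76 [384. 266. 153.]
```

View pics/s4c.png

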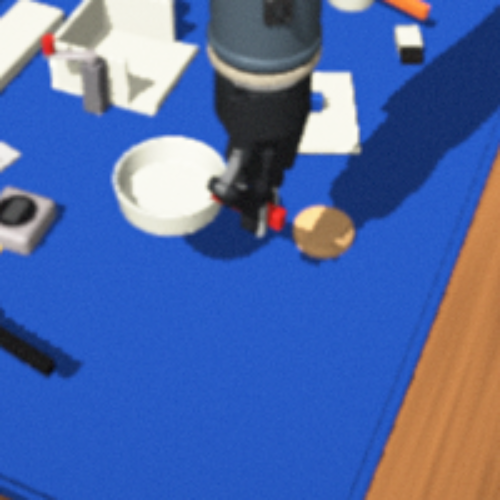

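```bash
python3 -m jog '[[[0,0,0],[-37,-38,0],-1],[[0,0,0],[-37,-38,0],-1],[[0,0,0],[-37,-38,0],-1],[[0,0,0],[-37,-38,0],-1],[[0,0,0],[-37,-38,0],-1],[[0,0,8],[0,0,0],-1],[[0,0,8],[0,0,0],-1],[[0,0,8],[0,0,0],-1],[[0,0,8],[0,0,0],-1],[[0,0,0],[0,0,0],-1]]' >/dev/null
python3 pl.py 589 51 110 140
```

```text
t12.85 grasp [538.7  42.4 136.1] rpy [-178.6   -1.1  139.5] F [ 1.  -0.2 -0.9] w0.13
 turn [-1.3 -1.1 -0.5]  shift before turn [-30.2  36.2  24.6]  after turn [-30.   35.3  26. ]
```

```bash
python3 -m jog '[[[-1.3,-1.1,-0.5],[0,0,0],-1],[[0,0,0],[-10,12,0],-1],[[0,0,0],[-10,12,0],-1],[[0,0,0],[-10,12,0],-1],[[0,0,0],[0,0,0],-1]]' >/dev/null
python3 pl.py 589 51 110 140
```

```text
t13.47 grasp [589.6  52.1 133.6] rpy [1.800e+02 1.000e-01 1.409e+02] F [-1.2  0.1 -1.3] w0.13
 turn [0.  0.1 0.9]  shift before turn [-0.3 -1.1 23.6]  after turn [-0.4 -1.1 23.6]
```

```bash
python3 -m jog '[[[0,0,0.9],[0,-1,20],-1],[[0,0,0],[0,0,20],-1],[[0,0,0],[0,0,20],-1],[[0,0,0],[0,0,10],-1],[[0,0,0],[0,0,0],-1]]'
python3 pl.py 589 51 49 140
python3 - <<'E'
from ov import *
t=save("top","t5.png");marks("top",["panA_mid","panA_grip"],1)
s=5;g=cv2.resize(t[:,:,::-1],None,fx=s,fy=s,interpolation=cv2.INTER_CUBIC);D=6
draw(g,"top",T(660,-8,2,[(-29,63),(68,63),(68,-63),(-29,-63),(-29,-57),(62,-57),(62,57),(-29,57),(-29,63)],D+66),(0,0,255),s)
draw(g,"top",T(660,-8,0,circ(50),D+5+28+14),(0,160,0),s)
cv2.imwrite("pics/t5c.png",g[600:1250,1100:1700])
E
```

```text
t: 14.1
tool_pos: [0.5858, 0.0506, 0.2163]
tool_rot: [180.0, 0.0, 140.4]
contact_force: [0.2, -0.1, -1.5]
grip_width: 0.13
t14.10 grasp [585.9  50.6  61.3] rpy [180.    0.  140.4] F [ 0.2 -0.1 -1.5] w0.13
 turn [0.  0.  0.4]  shift before turn [-2.2  2.4 12.3]  after turn [-2.2  2.4 12.3]
top panA_mid 0.56 [655.  -7.  38.]
```

View pics/t5c.png

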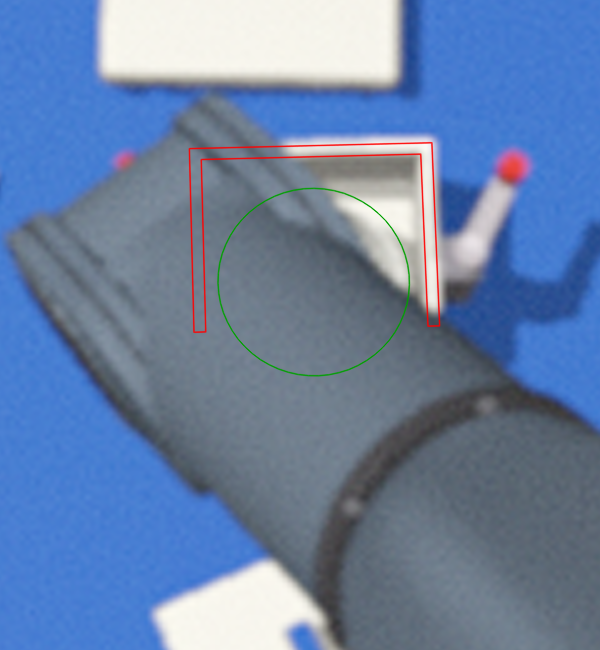

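```bash
python3 -m jog '[[[0,0,0],[-2.5,2,4],-1],[[0,0,0],[0,0,4],-1],[[0,0,0],[0,0,3],-1],[[0,0,0],[0,0,0],-1]]'
python3 pl.py 590 50.5 49 140
```

```text
t: 14.75
tool_pos: [0.5904, 0.0507, 0.207]
tool_rot: [179.8, 0.2, 140.4]
contact_force: [-0.3, 0.5, -1.6]
grip_width: 0.126
t14.75 grasp [591.3  50.8  52. ] rpy [179.8   0.2 140.4] F [-0.3  0.5 -1.6] w0.13
 turn [0.2 0.2 0.4]  shift before turn [ 0.2 -0.4  3. ]  after turn [ 0.2 -0.4  3. ]
```

```bash
python3 -m jog '[[[0,0,0],[0,0,2],-1],[[0,0,0],[0,0,2],-1],[[0,0,0],[0,0,0],-1]]'
python3 pl.py 590 50.5 49 140
```

```text
t: 15.12
tool_pos: [0.5904, 0.0509, 0.2033]
tool_rot: [179.8, 0.2, 140.4]
contact_force: [-1.3, -0.9, 3.7]
grip_width: 0.125
t15.12 grasp [591.3  51.   48.4] rpy [179.8   0.2 140.4] F [-1.3 -0.9  3.7] w0.12
 turn [0.2 0.2 0.4]  shift before turn [ 0.  -0.6 -0.7]  after turn [ 0.  -0.6 -0.7]
```

```bash
python3 -m jog '[[[0,0,0],[0,0,0],-0.3],[[0,0,0],[0,0,0],-0.3],[[0,0,0],[0,0,-4],-0.3],[[0,0,0],[0,0,-15],-0.3],[[0,0,0],[0,0,-40],-0.3],[[0,0,0],[0,0,-50],-0.3],[[0,0,0],[0,0,0],-0.3]]'
python3 pl.py 530 -350 160 140
```

```text
t: 16.0
tool_pos: [0.5899, 0.0515, 0.3187]
tool_rot: [179.7, 0.3, 140.4]
contact_force: [0.6, -0.6, -0.5]
grip_width: 0.351
t16.00 grasp [591.1  51.7 163.7] rpy [179.7   0.3 140.4] F [ 0.6 -0.6 -0.5] w0.35
 turn [0.4 0.3 0.4]  shift before turn [-209.5 -347.7    2.6]  after turn [-212.2 -346.1    3.7]
```

```bash
python3 -m jog '[[[0,0,0],[-26,-43,-2],-0.2],[[0,0,0],[-26,-43,-2],-0.2],[[0,0,0],[-26,-43,-2],-0.2],[[0,0,0],[-26,-43,-2],-0.2],[[0,0,0],[-26,-43,-2],-0.2],[[0,0,0],[-26,-43,-2],-0.2],[[0,0,0],[-26,-43,-2],-0.2],[[0,0,0],[-26,-43,-2],-0.2]]'>/dev/null
python3 -m jog '[[[0,0,10],[0,0,0],0],[[0,0,10],[0,0,0],0],[[0,0,10],[0,0,0],0],[[0,0,10],[0,0,0],0],[[0,0,10],[0,0,0],0],[[0,0,10],[0,0,0],0],[[0,0,10],[0,0,0],0],[[0,0,10],[0,0,0],0],[[0,0,10],[0,0,0],0],[[0,0,10],[0,0,0],0],[[0,0,10],[0,0,0],0],[[0,0,8],[0,0,0],0]]'
python3 pl.py 511 -423.5 150 18
cat > look.py <<'E'
# look.py: overlay estimates on top picture: args  outname cx cy then items pan:x:y:yaw:r:zunder / case:x:y:yaw
import sys;from ov import *
out,cx,cy,s=sys.argv[1],*map(float,sys.argv[2:5]);D=6
t=save("top",out);s=int(s);g=cv2.resize(t[:,:,::-1],None,fx=s,fy=s,interpolation=cv2.INTER_CUBIC)
for a in sys.argv[5:]:
    k,*v=a.split(":");v=list(map(float,v))
    if k=="case":draw(g,"top",T(*v,[(-29,63),(68,63),(68,-63),(-29,-63),(-29,-57),(62,-57),(62,57),(-29,57),(-29,63)],D+66),(0,0,255),s)
    if k=="lid":draw(g,"top",T(*v[:3],[(-66,65),(66,65),(66,-65),(-66,-65),(-66,65)],v[3]),(0,160,0),s)
    if k=="pan":
        x,y,yaw,r,zu=v
        draw(g,"top",T(x,y,yaw,circ(r),zu+28),(0,0,255),s);draw(g,"top",T(x,y,yaw,[(-r,6),(-115,6),(-115,-6),(-r,-6)],zu+44),(0,255,255),s)
c=pix("top",[cx/1000,cy/1000,.05])[0]*s;x0=int(max(0,c[0]-260));y0=int(max(0,c[1]-260))
cv2.imwrite("pics/c_"+out,g[y0:y0+520,x0:x0+520])
E
python3 look.py t6.png 640 0 5 case:661:-8.5:2 pan:661:-8.5:-39.6:50:11
python3 - <<'E'
from h import *
marks("top",["panB_mid","panB_grip","panA_mid","panA_grip"],1)
E
```

```text
t: 18.5
tool_pos: [0.5247, -0.3582, 0.3333]
tool_rot: [-179.6, -0.3, 18.7]
contact_force: [0.7, -0.4, -0.6]
grip_width: 0.505
t18.50 grasp [ 525.2 -356.8  178.3] rpy [-179.6   -0.3   18.7] F [ 0.7 -0.4 -0.6] w0.50
 turn [-0.4 -0.3  0.7]  shift before turn [-34.   57.7  27.6]  after turn [-33.2  57.9  28.3]
top panB_mid 0.96 [ 599. -390.   20.]
top panB_grip 0.86 [ 510. -423.   40.]
top panA_mid 0.85 [661.  -6.  25.]
top panA_grip 0.95 [596.  56.  45.]
```

View pics/c_t6.png

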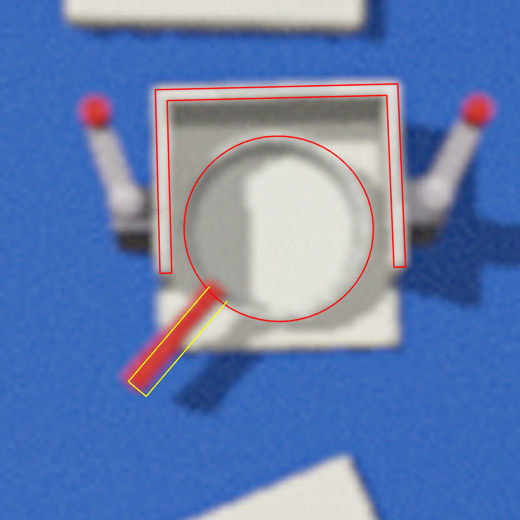

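```bash
python3 -m jog '[[[-0.4,-0.3,0.7],[0,0,0],0],[[0,0,0],[-11,19,0],0],[[0,0,0],[-11,19,0],0],[[0,0,0],[-11,19,10],0],[[0,0,0],[0,0,35],0],[[0,0,0],[0,0,35],0],[[0,0,0],[0,0,25],0],[[0,0,0],[0,0,0],0]]'>/dev/null
python3 pl.py 511 -423.5 43.5 18
```

```text
t19.75 grasp [ 506.2 -436.7   67.6] rpy [1.799e+02 1.000e-01 1.820e+01] F [0.2 0.9 0.3] w0.50
 turn [0.1 0.1 0.2]  shift before turn [  8.5 -10.7  24. ]  after turn [  8.4 -10.7  24.1]
```

```bash
python3 -m jog '[[[0,0,0],[8,-10.5,0],0],[[0,0,0],[0,0,0],0],[[0,0,0],[0,0,12],0],[[0,0,0],[0,0,10],0],[[0,0,0],[0,0,0],0]]'>/dev/null
python3 pl.py 511 -423.5 43.5 18
```

```text
t20.38 grasp [ 511.8 -425.4   46.9] rpy [179.7  -0.   18.2] F [-0.5  0.9 -0.4] w0.50
 turn [ 0.3 -0.   0.2]  shift before turn [-0.1 -1.1  3.3]  after turn [-0.1 -1.1  3.3]
```

```bash
python3 -m jog '[[[0,0,0],[0,-1,3.2],0],[[0,0,0],[0,0,0],-1],[[0,0,0],[0,0,0],-1],[[0,0,0],[0,0,0],-1],[[0,0,0],[0,0,0],-1],[[0,0,0],[0,0,0],-1],[[0,0,0],[0,0,0],-1]]'>/dev/null
python3 pl.py 511 -423.5 43.5 18
python3 -m jog '[[[0,0,0],[0,0,-5],-1],[[0,0,0],[0,0,-15],-1],[[0,0,0],[0,0,-40],-1],[[0,0,0],[0,0,-50],-1],[[0,0,0],[0,0,-10],-1],[[0,0,0],[0,0,0],-1]]'
python3 pl.py 560 -60 160 -12
```

```text
t21.25 grasp [ 511.6 -424.6   43.8] rpy [179.6  -0.   18.2] F [ 0.8  0.5 -0.6] w0.13
 turn [ 0.4 -0.   0.2]  shift before turn [-0.1 -0.3  0.3]  after turn [-0.1 -0.3  0.3]
t: 22.0
tool_pos: [0.5102, -0.423, 0.3253]
tool_rot: [179.6, -0.0, 18.2]
contact_force: [-0.2, 0.7, -2.3]
grip_width: 0.127
t22.00 grasp [ 510.6 -424.   170.3] rpy [179.6  -0.   18.2] F [-0.2  0.7 -2.3] w0.13
 turn [ 0.4 -0.1 30.2]  shift before turn [ 160.4 -329.5    8.1]  after turn [ -26.8 -365.4   10.3]
```

```bash
python3 -m jog '[[[0,0,0],[18,-37,0],-1],[[0,0,0],[18,-37,0],-1],[[0,0,0],[18,-37,0],-1],[[0,0,0],[18,-37,0],-1],[[0,0,0],[18,-37,0],-1],[[0,0,0],[18,-37,0],-1],[[0,0,0],[18,-37,0],-1],[[0,0,0],[18,-37,0],-1],[[0,0,7],[0,0,0],-1],[[0,0,7],[0,0,0],-1],[[0,0,7],[0,0,0],-1],[[0,0,7],[0,0,0],-1]]'>/dev/null
python3 pl.py 572.5 11 120 -12
```

```text
t23.50 grasp [547.4 -84.4 152.7] rpy [179.7   1.3 -10.6] F [ 0.1 -0.1 -0.9] w0.13
 turn [0.3 1.3 1.4]  shift before turn [  4.3 -97.9  32.1]  after turn [  1.2 -97.8  32.6]
```

```bash
python3 -m jog '[[[0.3,1.3,1.4],[0,0,0],-1],[[0,0,0],[0,-32,0],-1],[[0,0,0],[0,-32,0],-1],[[0,0,0],[0,-25,0],-1],[[0,0,0],[0,0,0],-1],[[0,0,0],[0,0,10],-1],[[0,0,0],[0,0,0],-1]]'>/dev/null
python3 pl.py 572.5 11 120 -12
```

```text
t24.38 grasp [567.1   2.8 137.1] rpy [179.9   0.2 -11.7] F [ 0.  -0.2 -2.6] w0.13
 turn [0.1 0.2 0.3]  shift before turn [ 3.2 -8.9 17. ]  after turn [ 3.1 -8.9 17.1]
```

```bash
python3 -m jog '[[[0,0,0],[3,-8.5,0],-1],[[0,0,0],[0,0,20],-1],[[0,0,0],[0,0,20],-1],[[0,0,0],[0,0,15],-1],[[0,0,0],[0,0,0],-1]]'>/dev/null
python3 pl.py 572.5 11 51.8 -12
```

```text
t25.00 grasp [573.5   9.8  81. ] rpy [180.    0.  -11.8] F [-0.1  1.1 -0.9] w0.13
 turn [0.  0.  0.2]  shift before turn [-1.3 -0.9 29.2]  after turn [-1.4 -0.8 29.2]
```

```bash
python3 -m jog '[[[0,0,0],[-1,-1,0],-1],[[0,0,0],[0,0,8],-1],[[0,0,0],[0,0,8],-1],[[0,0,0],[0,0,6],-1],[[0,0,0],[0,0,3],-1],[[0,0,0],[0,0,0],-1]]'
python3 pl.py 572.5 11 51.8 -12
```

```text
t: 25.75
tool_pos: [0.5735, 0.0111, 0.2107]
tool_rot: [180.0, -0.1, -11.8]
contact_force: [-0.6, -0.1, -2.0]
grip_width: 0.129
t25.75 grasp [573.8  11.1  55.7] rpy [ 1.80e+02 -1.00e-01 -1.18e+01] F [-0.6 -0.1 -2. ] w0.13
 turn [ 0.  -0.1  0.2]  shift before turn [-1.   0.4  3.9]  after turn [-1.   0.4  3.9]
```

```bash
python3 -m jog '[[[0,0,0],[0,0,2],-1],[[0,0,0],[0,0,2],-1],[[0,0,0],[0,0,0],-1]]'
python3 pl.py 572.5 11 51.8 -12
```

```text
t: 26.12
tool_pos: [0.5737, 0.0111, 0.2068]
tool_rot: [-180.0, -0.1, -11.8]
contact_force: [0.0, 0.7, -0.8]
grip_width: 0.128
t26.12 grasp [574.1  11.1  51.8] rpy [-1.80e+02 -1.00e-01 -1.18e+01] F [ 0.   0.7 -0.8] w0.13
 turn [-0.  -0.1  0.2]  shift before turn [-1.1  0.4  0. ]  after turn [-1.1  0.4  0. ]
```

```bash
python3 -m jog '[[[0,0,0],[0,0,0.5],-1],[[0,0,0],[0,0,0],-0.3],[[0,0,0],[0,0,0],-0.3],[[0,0,0],[0,0,-4],-0.3],[[0,0,0],[0,0,-15],-0.3],[[0,0,0],[0,0,-40],-0.3],[[0,0,0],[0,0,-40],-0.3],[[0,0,0],[0,0,0],-0.3]]'
python3 pl.py 420 -210 140 -23.5
```

```text
t: 27.12
tool_pos: [0.5739, 0.0108, 0.3121]
tool_rot: [-180.0, -0.3, -11.8]
contact_force: [0.0, 0.9, -1.1]
grip_width: 0.347
t27.12 grasp [574.8  10.8 157.1] rpy [-180.    -0.3  -11.8] F [ 0.   0.9 -1.1] w0.35
 turn [-0.1 -0.3 11.7]  shift before turn [-105.4  247.7   16.3]  after turn [-53.1 263.9  17.1]
```

```bash
python3 -m jog '[[[0,0,0],[-18,41,0],-0.3],[[0,0,0],[-18,41,0],-0.3],[[0,0,0],[-18,41,0],-0.3],[[0,0,0],[-18,41,0],-0.3],[[0,0,0],[-15,35,0],-0.3],[[0,0,6],[0,0,0],-0.3],[[0,0,6],[0,0,0],-0.3],[[0,0,0],[0,0,0],-0.3]]'>/dev/null
python3 pl.py 401 -224 90 -23.5
python3 look.py t7.png 560 -150 3 case:661:-8.5:2 pan:662:-8:-12:42:14 pan:472.5:-255:-23.5:34:6
python3 - <<'E'
from h import *
marks("top",["panB_mid","panB_grip","panC_mid","panC_grip","panA_grip"],1)
save("side","s7.png");marks("side",["panC_mid","panC_grip"],1)
E
```

```text
t28.12 grasp [ 443.6 -171.3  157.7] rpy [-179.8   -0.4  -24.2] F [ 0.2 -0.1 -0.3] w0.35
 turn [-0.2 -0.4 -0.7]  shift before turn [-16.7  65.2  67.4]  after turn [-17.   64.8  67.7]
top panB_mid 0.62 [664.  -0.  28.]
top panB_grip 0.57 [573.  15.  51.]
top panA_grip 0.7 [593.  56.  48.]
side panC_mid 0.85 [ 473. -253.   23.]
side panC_grip 0.71 [ 386. -222.   41.]
```

View pics/c_t7.png

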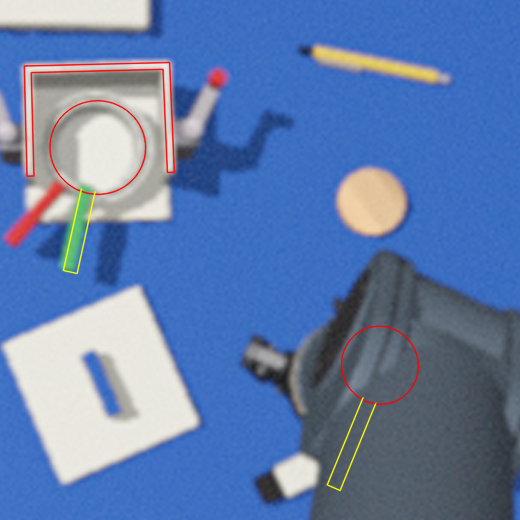

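```bash
python3 -m jog '[[[-0.2,-0.4,-0.7],[0,0,0],-0.3],[[0,0,0],[-6,22,0],-0.3],[[0,0,0],[-6,22,0],-0.3],[[0,0,0],[-4,14,0],-0.3],[[0,0,0],[0,0,20],-0.3],[[0,0,0],[0,0,30],-0.3],[[0,0,0],[0,0,0],-0.3]]'>/dev/null
python3 pl.py 401 -224 46 -23.5
```

```text
t29.45 grasp [ 404.9 -219.6  107.1] rpy [180.   -0.  -23.1] F [-0.4  0.1  0.3] w0.35
 turn [ 0.  -0.   0.4]  shift before turn [-1.8  5.6 61.1]  after turn [-1.7  5.6 61.1]
```

```bash
python3 -m jog '[[[0,0,0.4],[-2,5.5,10],-0.3],[[0,0,0],[0,0,25],-0.3],[[0,0,0],[0,0,15],-0.3],[[0,0,0],[0,0,5],-0.3],[[0,0,0],[0,0,0],-0.3]]'
python3 pl.py 401 -224 46 -23.5
python3 - <<'E'
from h import *
s=save("side","s8.png");cv2.imwrite("pics/s8c.png",cv2.resize(s[150:270,290:430,::-1],None,fx=4,fy=4,interpolation=cv2.INTER_CUBIC))
E
```

```text
t: 30.08
tool_pos: [0.4015, -0.2254, 0.2081]
tool_rot: [180.0, -0.3, -23.6]
contact_force: [0.3, -0.2, -0.1]
grip_width: 0.349
t30.07 grasp [ 402.3 -225.8   53.1] rpy [180.   -0.3 -23.6] F [ 0.3 -0.2 -0.1] w0.35
 turn [ 0.  -0.3 -0.1]  shift before turn [-1.1 -1.1  7.1]  after turn [-1.1 -1.1  7.1]
```

View pics/s8c.png

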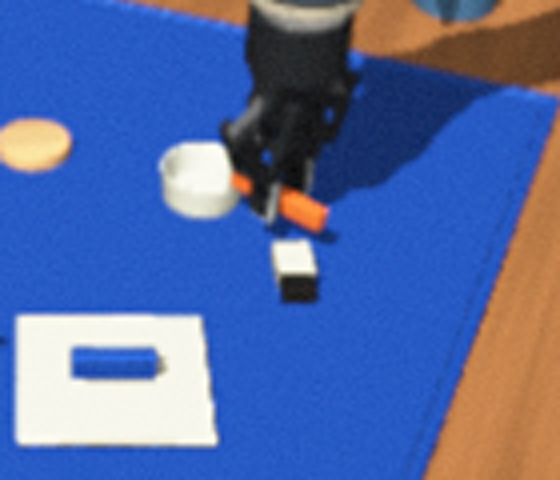

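```bash
python3 -m jog '[[[0,0,0],[-1,-1,5],-0.3],[[0,0,0],[0,0,2],-0.3],[[0,0,0],[0,0,0],-1],[[0,0,0],[0,0,0],-1],[[0,0,0],[0,0,0],-1],[[0,0,0],[0,0,0],-1],[[0,0,0],[0,0,0],-1]]'>/dev/null
python3 pl.py 401 -224 46 -23.5
python3 -m jog '[[[0,0,0],[0,0,-5],-1],[[0,0,0],[0,0,-15],-1],[[0,0,0],[0,0,-40],-1],[[0,0,0],[0,0,-50],-1],[[0,0,0],[0,0,0],-1]]'
python3 pl.py 560 -60 160 16
```

```text
t31.00 grasp [ 402.7 -224.7   47.2] rpy [180.   -0.5 -23.6] F [ 0.8 -0.2 -0.4] w0.13
 turn [ 0.  -0.5 -0.1]  shift before turn [-0.5  0.1  1.2]  after turn [-0.5  0.1  1.2]
t: 31.62
tool_pos: [0.4002, -0.2238, 0.3157]
tool_rot: [180.0, -0.3, -23.6]
contact_force: [-0.2, 0.6, -2.3]
grip_width: 0.128
t31.62 grasp [ 401.  -224.1  160.7] rpy [180.   -0.3 -23.6] F [-0.2  0.6 -2.3] w0.13
 turn [  0.1  -0.3 -39.6]  shift before turn [  80.9 -214.     1.2]  after turn [ 198.7 -113.4    0.7]
```

```bash
python3 -m jog '[[[0,0,0],[13,-35,0],-1],[[0,0,0],[13,-35,0],-1],[[0,0,0],[13,-35,0],-1],[[0,0,0],[13,-35,0],-1],[[0,0,0],[13,-35,0],-1],[[0,0,0],[13,-35,0],-1],[[0,0,-9],[0,0,0],-1],[[0,0,-9],[0,0,0],-1],[[0,0,-9],[0,0,0],-1],[[0,0,-9],[0,0,0],-1],[[0,0,0],[0,0,0],-1]]'>/dev/null
python3 pl.py 590 -29 130 16
```

```text
t33.00 grasp [555.6 -55.4 151.3] rpy [-179.9    0.5   13.5] F [-0.4 -0.3 -0.8] w0.12
 turn [-0.1  0.5 -2.5]  shift before turn [ 38.4 -17.9  21. ]  after turn [ 39.  -16.3  21.3]
```

```bash
python3 -m jog '[[[0,0.5,-2.5],[0,0,0],-1],[[0,0,0],[12,-5,0],-1],[[0,0,0],[12,-5,0],-1],[[0,0,0],[8,-3,10],-1],[[0,0,0],[0,0,15],-1],[[0,0,0],[0,0,0],-1]]'>/dev/null
python3 pl.py 590 -29 70 16
```

```text
t33.75 grasp [585.8 -31.1 123. ] rpy [-1.798e+02  1.000e-01  1.580e+01] F [-0.5 -0.5 -1.5] w0.13
 turn [-0.2  0.1 -0.2]  shift before turn [ 4.4 -1.2 53. ]  after turn [ 4.4 -1.3 53. ]
```

```bash
python3 -m jog '[[[-0.2,0,0],[4.5,-1,0],-1],[[0,0,0],[0,0,15],-1],[[0,0,0],[0,0,12],-1],[[0,0,0],[0,0,6],-1],[[0,0,0],[0,0,0],-1]]'>/dev/null
python3 pl.py 590 -29 58.2 16
```

```text
t34.38 grasp [589.5 -30.2  87.3] rpy [180.    0.2  15.7] F [-0.6 -0.9 -1.5] w0.13
 turn [ 0.   0.2 -0.3]  shift before turn [ 0.4 -0.9 29.1]  after turn [ 0.4 -0.9 29.1]
```

```bash
python3 -m jog '[[[0,0,0],[0,-1,0],-1],[[0,0,0],[0,0,8],-1],[[0,0,0],[0,0,8],-1],[[0,0,0],[0,0,6],-1],[[0,0,0],[0,0,3],-1],[[0,0,0],[0,0,0],-1]]'
python3 pl.py 590 -29 58.2 16
```

```text
t: 35.12
tool_pos: [0.5897, -0.029, 0.2159]
tool_rot: [180.0, 0.1, 15.7]
contact_force: [0.0, -0.2, -1.0]
grip_width: 0.122
t35.12 grasp [589.5 -29.2  60.9] rpy [1.80e+02 1.00e-01 1.57e+01] F [ 0.  -0.2 -1. ] w0.12
 turn [ 0.   0.1 -0.3]  shift before turn [0.3 0.  2.7]  after turn [0.3 0.  2.7]
```

```bash
python3 -m jog '[[[0,0,0],[0,0,2],-1],[[0,0,0],[0,0,1],-1],[[0,0,0],[0,0,0],-1]]'
python3 pl.py 590 -29 58.2 16
```

```text
t: 35.5
tool_pos: [0.5897, -0.0292, 0.2135]
tool_rot: [179.9, 0.1, 15.7]
contact_force: [-0.9, -0.3, 2.4]
grip_width: 0.123
t35.50 grasp [589.6 -29.4  58.5] rpy [1.799e+02 1.000e-01 1.570e+01] F [-0.9 -0.3  2.4] w0.12
 turn [ 0.1  0.1 -0.3]  shift before turn [ 0.3 -0.1  0.3]  after turn [ 0.3 -0.1  0.3]
```

```bash
python3 -m jog '[[[0,0,0],[0,0,0],-0.5],[[0,0,0],[0,0,0],-0.5],[[0,0,0],[0,0,-4],-0.5],[[0,0,0],[0,0,-15],-0.5],[[0,0,0],[0,0,-40],-0.5],[[0,0,0],[0,0,-40],-0.5],[[0,0,0],[0,0,0],-0.5]]'
python3 pl.py 534 380 150 -10
```

```text
t: 36.38
tool_pos: [0.5904, -0.029, 0.3189]
tool_rot: [179.9, -0.1, 15.7]
contact_force: [0.6, -0.2, -0.2]
grip_width: 0.249
t36.38 grasp [590.7 -29.2 163.9] rpy [ 1.799e+02 -1.000e-01  1.570e+01] F [ 0.6 -0.2 -0.2] w0.25
 turn [ 0.1 -0.1 25.7]  shift before turn [  56.2 -409.1   13.2]  after turn [-126.5 -393.    13.9]
```

```bash
python3 -m jog '[[[0,0,0],[6,-42,0],-0.5],[[0,0,0],[6,-42,0],-0.5],[[0,0,0],[6,-42,0],-0.5],[[0,0,0],[6,-42,0],0],[[0,0,0],[6,-42,0],0],[[0,0,0],[6,-42,0],0],[[0,0,0],[6,-42,0],0],[[0,0,0],[6,-42,0],0],[[0,0,8],[0,0,0],0],[[0,0,8],[0,0,0],0],[[0,0,8],[0,0,0],0],[[0,0,0],[0,0,0],0]]'>/dev/null
python3 pl.py 534.4 410 80 -10
python3 look.py t9.png 620 0 5 pan:663:-8:16:34:17 pan:662:-8:-12:42:14
python3 - <<'E'
from h import *
marks("top",["panD_mid","panD_grip","panC_mid","panC_grip","panB_grip"],1)
save("side","s9.png");marks("side",["panD_mid","panD_grip"],1)
E
```

```text
t37.88 grasp [542.3 317.4 163.1] rpy [179.8  -0.   -9. ] F [ 0.1  0.2 -0.1] w0.50
 turn [ 0.2 -0.   1. ]  shift before turn [-22.2 -90.   82.9]  after turn [-23.8 -89.4  83.1]
top panD_mid 0.59 [625. 396.  22.]
top panC_mid 0.59 [ 373. -176.   14.]
top panC_grip 0.76 [578. -28.  52.]
top panB_grip 0.72 [574.  17.  47.]
side panD_grip 0.62 [537. 406.  42.]
```

View pics/c_t9.png

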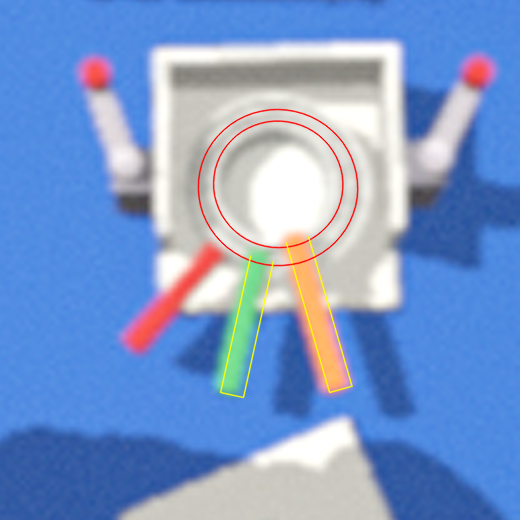

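```bash
python3 -m jog '[[[0.2,0,1],[0,0,0],0],[[0,0,0],[-7,-28,0],0],[[0,0,0],[-7,-28,0],0],[[0,0,0],[-5,-18,0],0],[[0,0,0],[0,0,30],0],[[0,0,0],[0,0,30],0],[[0,0,0],[0,0,0],0]]'>/dev/null
python3 pl.py 534.4 409.5 44 -10
```

```text
t39.20 grasp [537.9 395.9 102.7] rpy [-1.799e+02 -1.000e-01 -1.030e+01] F [-0.4 -1.   0.4] w0.50
 turn [-0.1 -0.1 -0.3]  shift before turn [ -5.7 -12.9  58.8]  after turn [ -5.6 -13.1  58.7]
```

```bash
python3 -m jog '[[[0,0,0],[-5.5,-12.5,0],0],[[0,0,0],[0,0,20],0],[[0,0,0],[0,0,20],0],[[0,0,0],[0,0,8],0],[[0,0,0],[0,0,2],0],[[0,0,0],[0,0,0],0]]'>/dev/null
python3 pl.py 534.4 409.5 44 -10
```

```text
t39.95 grasp [536.5 411.6  53.6] rpy [-179.6   -0.3  -10.3] F [-0.7  0.3 -0.8] w0.50
 turn [-0.4 -0.3 -0.3]  shift before turn [-0.9  1.6  9.6]  after turn [-0.8  1.5  9.6]
```

```bash
python3 -m jog '[[[-0.4,-0.3,0],[-1,1.5,4],0],[[0,0,0],[0,0,4],0],[[0,0,0],[0,0,1.5],0],[[0,0,0],[0,0,0],-1],[[0,0,0],[0,0,0],-1],[[0,0,0],[0,0,0],-1],[[0,0,0],[0,0,0],-1],[[0,0,0],[0,0,0],-1],[[0,0,0],[0,0,0],-1]]'>/dev/null
python3 pl.py 534.4 409.5 44 -10
python3 -m jog '[[[0,0,0],[0,0,-5],-1],[[0,0,0],[0,0,-15],-1],[[0,0,0],[0,0,-40],-1],[[0,0,0],[0,0,-50],-1],[[0,0,0],[0,0,-15],-1],[[0,0,0],[0,0,0],-1]]'
python3 pl.py 560 -75 170 -10;python3 - <<'E'
from h import *
save("side","s10.png");marks("side",["panD_mid","panD_grip"],1)
E
```

```text
t41.08 grasp [534.8 409.6  44.9] rpy [-1.80e+02 -1.00e-01 -1.03e+01] F [ 0.8  0.2 -0.3] w0.13
 turn [-0.  -0.1 -0.3]  shift before turn [-0.2  0.1  0.9]  after turn [-0.2  0.1  0.9]
t: 41.82
tool_pos: [0.5343, 0.4093, 0.3319]
tool_rot: [-179.9, -0.1, -10.3]
contact_force: [0.5, -0.1, -0.8]
grip_width: 0.124
t41.83 grasp [534.5 409.5 176.9] rpy [-1.799e+02 -1.000e-01 -1.030e+01] F [ 0.5 -0.1 -0.8] w0.12
 turn [-0.1 -0.1 -0.3]  shift before turn [112.2 471.9   6.6]  after turn [109.5 472.5   6.9]
side panD_mid 0.91 [626. 390. 151.]
side panD_grip 0.82 [543. 408. 175.]
```

```bash
python3 -m jog '[[[0,0,0],[11,46,0],-1],[[0,0,0],[11,46,0],-1],[[0,0,0],[11,46,0],-1],[[0,0,0],[11,46,0],-1],[[0,0,0],[11,46,0],-1],[[0,0,0],[11,46,0],-1],[[0,0,0],[11,46,0],-1],[[0,0,0],[11,46,0],-1],[[0,0,0],[11,40,0],-1],[[0,0,0],[0,0,0],-1]]'>/dev/null
python3 pl.py 560 -75 160 44
python3 -m jog '[[[0,0,-8],[0,0,0],-1],[[0,0,-8],[0,0,0],-1],[[0,0,-8],[0,0,0],-1],[[0,0,-8],[0,0,0],-1],[[0,0,-8],[0,0,0],-1],[[0,0,-8],[0,0,0],-1],[[0,0,-3],[0,0,0],-1],[[0,0,0],[0,0,0],-1]]'>/dev/null
python3 pl.py 597.4 -71.9 130 44
```

```text
t43.23 grasp [551.3 -24.4 160.6] rpy [179.1   1.3 -10.2] F [-0.8  0.6 -0.5] w0.13
 turn [  0.2   1.6 -54.2]  shift before turn [14.  50.6  1. ]  after turn [-32.9  41.    0.5]
t44.23 grasp [545.6 -16.7 150.9] rpy [-178.6    2.1   42.9] F [ 0.4  0.  -1.6] w0.13
 turn [-1.4  2.1 -1.1]  shift before turn [-4.7 72.4 19.2]  after turn [-6.8 71.8 20.7]
```

```bash
python3 -m jog '[[[-1.4,2.1,-1.1],[0,0,0],-1],[[0,0,0],[-2,22,0],-1],[[0,0,0],[-2,22,0],-1],[[0,0,0],[-2,15,0],-1],[[0,0,0],[0,0,0],-1],[[0,0,0],[0,0,0],-1]]'>/dev/null
python3 pl.py 597.4 -71.9 90 44
```

```text
t44.98 grasp [590.  -63.1 147.9] rpy [-179.8    0.2   43.8] F [-0.5  0.4 -0.8] w0.12
 turn [-0.2  0.2 -0.2]  shift before turn [-1.1 11.1 57.8]  after turn [-1.3 10.8 57.8]
```

```bash
python3 -m jog '[[[-0.2,0.2,0],[-1,10.5,10],-1],[[0,0,0],[0,0,20],-1],[[0,0,0],[0,0,15],-1],[[0,0,0],[0,0,5],-1],[[0,0,0],[0,0,0],-1]]'>/dev/null
python3 pl.py 597.4 -71.9 58.9 44
```

```text
t45.60 grasp [597.6 -71.2  95. ] rpy [-180.     0.    43.9] F [ 0.4  0.7 -0.8] w0.12
 turn [-0.   0.  -0.1]  shift before turn [-0.6  0.3 36.1]  after turn [-0.6  0.3 36.1]
```

```bash
python3 -m jog '[[[0,0,0],[-0.5,0,8],-1],[[0,0,0],[0,0,10],-1],[[0,0,0],[0,0,8],-1],[[0,0,0],[0,0,5],-1],[[0,0,0],[0,0,2],-1],[[0,0,0],[0,0,0],-1]]'
python3 pl.py 597.4 -71.9 58.9 44
```

```text
t: 46.35
tool_pos: [0.5977, -0.0716, 0.2155]
tool_rot: [180.0, -0.1, 43.9]
contact_force: [0.6, 0.4, -1.3]
grip_width: 0.127
t46.35 grasp [597.9 -71.5  60.5] rpy [ 1.80e+02 -1.00e-01  4.39e+01] F [ 0.6  0.4 -1.3] w0.13
 turn [ 0.  -0.1 -0.1]  shift before turn [-0.4  0.   1.6]  after turn [-0.4  0.   1.6]
```

```bash
python3 -m jog '[[[0,0,0],[0,0,1.5],-1],[[0,0,0],[0,0,1],-1],[[0,0,0],[0,0,0],-1]]'
python3 pl.py 597.4 -71.9 58.9 44
python3 -m jog '[[[0,0,0],[0,0,0],-0.5],[[0,0,0],[0,0,0],-0.5],[[0,0,0],[0,0,-4],-0.5],[[0,0,0],[0,0,-15],-0.5],[[0,0,0],[0,0,-40],-0.5],[[0,0,0],[0,0,-40],-0.5],[[0,0,0],[0,0,-40],-0.5],[[0,0,0],[0,0,0],-0.5]]'
python3 pl.py 540 -260 200 30
```

```text
t: 46.72
tool_pos: [0.5978, -0.0717, 0.2137]
tool_rot: [179.9, -0.1, 43.9]
contact_force: [-0.7, 0.3, 1.1]
grip_width: 0.125
t46.73 grasp [598.1 -71.7  58.7] rpy [ 1.799e+02 -1.000e-01  4.390e+01] F [-0.7  0.3  1.1] w0.13
 turn [ 0.1 -0.1 -0.1]  shift before turn [-0.4 -0.1 -0.2]  after turn [-0.4 -0.1 -0.2]
t: 47.72
tool_pos: [0.5976, -0.0716, 0.3618]
tool_rot: [179.8, -0.2, 43.9]
contact_force: [-0.1, -0.3, -0.1]
grip_width: 0.244
t47.73 grasp [598.5 -71.5 206.8] rpy [179.8  -0.2  43.9] F [-0.1 -0.3 -0.1] w0.24
 turn [ 0.2 -0.3 13.9]  shift before turn [-172.2   95.8    6.4]  after turn [-144.1  134.4    6.8]
```

Now move aside, look at the stack and lid from both cameras.

```bash
python3 -m jog '[[[0,0,0],[-38,21,0],-0.5],[[0,0,0],[-38,21,0],-0.5],[[0,0,0],[-38,21,0],0],[[0,0,0],[-38,21,0],0],[[0,0,7],[0,0,0],0],[[0,0,7],[0,0,0],0],[[0,0,0],[0,0,0],0]]' >/dev/null
python3 look.py t11.png 570 0 4 lid:457:-12:24:15 case:661:-8.5:2 pan:663:-8:44:26:20
python3 - <<'E'
from h import *
marks("top",["lid_grip","panD_mid","panC_mid","panB_mid","panA_mid"],1)
s=save("side","s11.png");marks("side",["lid_grip","panD_mid"],1)
a=cv2.imread("pics/c_t11.png");b=cv2.resize(s[180:270,190:300,::-1],(280,229),interpolation=cv2.INTER_CUBIC)
b=cv2.copyMakeBorder(b,0,520-229,0,0,cv2.BORDER_CONSTANT)
cv2.imwrite("pics/m11.png",np.hstack([a,b]))
E
python3 pl.py 457 -12 150 24
```

```text
top lid_grip 0.75 [458. -10.  27.]
top panD_mid 0.94 [660.  -7.  35.]
top panC_mid 0.68 [664.  -5.  31.]
top panB_mid 0.73 [ 706. -106.  100.]
top panA_mid 0.9 [660.  -9.  23.]
side lid_grip 0.62 [453. -16.  24.]
side panD_mid 0.84 [666.  -9.  32.]
t49.05 grasp [ 544.1 -242.   207. ] rpy [179.9  -0.3  29.6] F [ 0.7 -0.2 -0.1] w0.50
 turn [ 0.1 -0.3  5.6]  shift before turn [  38.5 -242.8   56.8]  after turn [  14.8 -245.4   57. ]
```

View pics/m11.png

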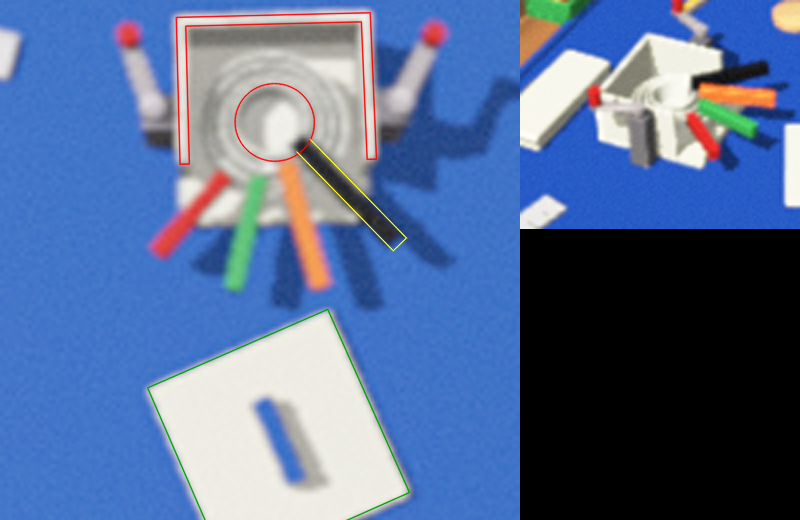

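```bash
python3 -m jog '[[[0,0,0],[7,-40,0],0],[[0,0,0],[7,-40,0],0],[[0,0,0],[7,-40,0],0],[[0,0,0],[7,-40,0],0],[[0,0,0],[5,-35,0],0],[[0,0,5.5],[0,0,0],0],[[0,0,0],[0,0,30],0],[[0,0,0],[0,0,0],0]]' >/dev/null
python3 pl.py 457 -12 100 24
```

```text
t50.05 grasp [475.3 -50.  177. ] rpy [179.9  -0.5  24.2] F [-0.3  0.5  0.7] w0.50
 turn [ 0.1 -0.5  0.2]  shift before turn [ -0.4 -41.9  76.9]  after turn [  0.1 -41.8  77. ]
```

```bash
python3 -m jog '[[[0,-0.5,0],[0,-20,0],0],[[0,0,0],[0,-18,0],0],[[0,0,0],[0,0,0],0],[[0,0,0],[0,0,30],0],[[0,0,0],[0,0,30],0],[[0,0,0],[0,0,15],0],[[0,0,0],[0,0,0],0]]' >/dev/null
python3 pl.py 457 -12 38 24
```

```text
t50.92 grasp [464.1 -19.5 105.6] rpy [179.6  -0.4  24.1] F [-1.1  0.1 -0.2] w0.50
 turn [ 0.4 -0.4  0.1]  shift before turn [-2.8 -9.  67.5]  after turn [-2.3 -8.5 67.6]
```

```bash
python3 -m jog '[[[0.4,-0.4,0],[-3,-8.5,15],0],[[0,0,0],[0,0,20],0],[[0,0,0],[0,0,12],0],[[0,0,0],[0,0,8],0],[[0,0,0],[0,0,0],0]]' >/dev/null
python3 pl.py 457 -12 38 24
```

```text
t51.55 grasp [460.7 -14.6  52.8] rpy [179.8  -0.4  23.9] F [-0.1  0.2  0.1] w0.50
 turn [ 0.2 -0.4 -0.1]  shift before turn [-1.4 -3.4 14.8]  after turn [-1.3 -3.3 14.8]
```

```bash
python3 -m jog '[[[0.2,-0.4,0],[-1.5,-3.5,4],0],[[0,0,0],[0,0,5],0],[[0,0,0],[0,0,3],0],[[0,0,0],[0,0,0],0]]' >/dev/null
python3 pl.py 457 -12 37.5 24
```

```text
t52.05 grasp [457.1 -11.8  40.9] rpy [180.   -0.   23.9] F [ 0.3 -0.1  1. ] w0.50
 turn [ 0.  -0.  -0.1]  shift before turn [-0.1  0.3  3.4]  after turn [-0.1  0.3  3.4]
```

```bash
python3 -m jog '[[[0,0,0],[0,0,2.5],0],[[0,0,0],[0,0,0],-1],[[0,0,0],[0,0,0],-1],[[0,0,0],[0,0,0],-1],[[0,0,0],[0,0,0],-1],[[0,0,0],[0,0,0],-1],[[0,0,0],[0,0,0],-1]]'
python3 pl.py 457 -12 37.5 24
python3 -m jog '[[[0,0,0],[0,0,-5],-1],[[0,0,0],[0,0,-15],-1],[[0,0,0],[0,0,-40],-1],[[0,0,0],[0,0,-50],-1],[[0,0,0],[0,0,-30],-1],[[0,0,0],[0,0,0],-1]]'
python3 pl.py 664 -9 165 2;python3 - <<'E'
from h import *
s=save("side","s12.png");marks("side",["lid_grip"],1)
cv2.imwrite("pics/s12c.png",cv2.resize(s[80:280,180:400,::-1],None,fx=2.5,fy=2.5))
E
```

```text
t: 52.92
tool_pos: [0.457, -0.0118, 0.1936]
tool_rot: [179.9, -0.0, 23.9]
contact_force: [-0.1, -0.1, -1.4]
grip_width: 0.149
t52.92 grasp [457.1 -11.9  38.6] rpy [179.9  -0.   23.9] F [-0.1 -0.1 -1.4] w0.15
 turn [ 0.1 -0.  -0.1]  shift before turn [-0.1  0.2  1.1]  after turn [-0.1  0.2  1.1]
t: 53.68
tool_pos: [0.4565, -0.0117, 0.3389]
tool_rot: [180.0, 0.0, 23.9]
contact_force: [0.6, -0.0, -1.4]
grip_width: 0.15
t53.67 grasp [456.4 -11.8 183.9] rpy [180.    0.   23.9] F [ 0.6 -0.  -1.4] w0.15
 turn [ 0.   0.  21.9]  shift before turn [190.8  81.7  18.9]  after turn [207.5   4.5  18.9]
side lid_grip 0.83 [454. -13. 170.]
```

View pics/s12c.png

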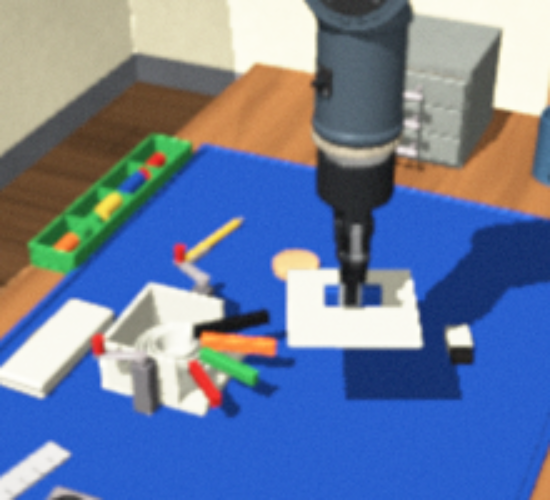

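```bash
python3 -m jog '[[[0,0,7],[0,0,0],-1],[[0,0,7],[0,0,0],-1],[[0,0,7],[0,0,0],-1],[[0,0,0],[0,0,0],-1],[[0,0,0],[40,1,0],-1],[[0,0,0],[40,1,0],-1],[[0,0,0],[40,1,0],-1],[[0,0,0],[40,1,0],-1],[[0,0,0],[20,0,0],-1],[[0,0,0],[0,0,0],-1]]' >/dev/null
python3 pl.py 664 -9 165 2
```

```text
t55.02 grasp [633.3  -7.5 165.7] rpy [179.9   1.5   3.5] F [-0.9 -0.2 -1.1] w0.15
 turn [0.1 1.5 1.5]  shift before turn [26.5  3.5 -0. ]  after turn [26.5  2.9  0.7]
```

```bash
python3 -m jog '[[[0,1.5,1.5],[0,0,0],-1],[[0,0,0],[12,1.5,0],-1],[[0,0,0],[10,1.5,0],-1],[[0,0,0],[0,0,0],-1],[[0,0,0],[0,0,20],-1],[[0,0,0],[0,0,0],-1]]' >/dev/null
python3 pl.py 664 -9 115 2
```

```text
t55.77 grasp [658.9 -10.1 145. ] rpy [179.9   0.    2. ] F [-0.2  0.7 -0.4] w0.14
 turn [0.1 0.  0. ]  shift before turn [ 5.1 -0.8 30. ]  after turn [ 5.1 -0.7 30. ]
```

```bash
python3 -m jog '[[[0,0,0],[5,-1,0],-1],[[0,0,0],[0,0,12],-1],[[0,0,0],[0,0,10],-1],[[0,0,0],[0,0,8],-1],[[0,0,0],[0,0,0],-1]]' >/dev/null
python3 pl.py 664 -9 100.6 2
python3 look.py t13.png 640 0 5 lid:664:-9:2:88 case:661:-8.5:2
python3 - <<'E'
from h import *
s=save("side","s13.png");a=cv2.imread("pics/c_t13.png")
b=cv2.resize(s[190:260,200:290,::-1],None,fx=3.1,fy=3.1,interpolation=cv2.INTER_CUBIC)
b=cv2.copyMakeBorder(b,0,520-b.shape[0],0,0,cv2.BORDER_CONSTANT);cv2.imwrite("pics/m13.png",np.hstack([a,b]))
E
```

```text
t56.40 grasp [664.6  -8.9 114.4] rpy [ 1.799e+02 -1.000e-01  2.100e+00] F [ 0.2  0.7 -1.4] w0.15
 turn [ 0.1 -0.1  0.1]  shift before turn [-0.5  0.3 13.8]  after turn [-0.5  0.3 13.8]
```

View pics/m13.png

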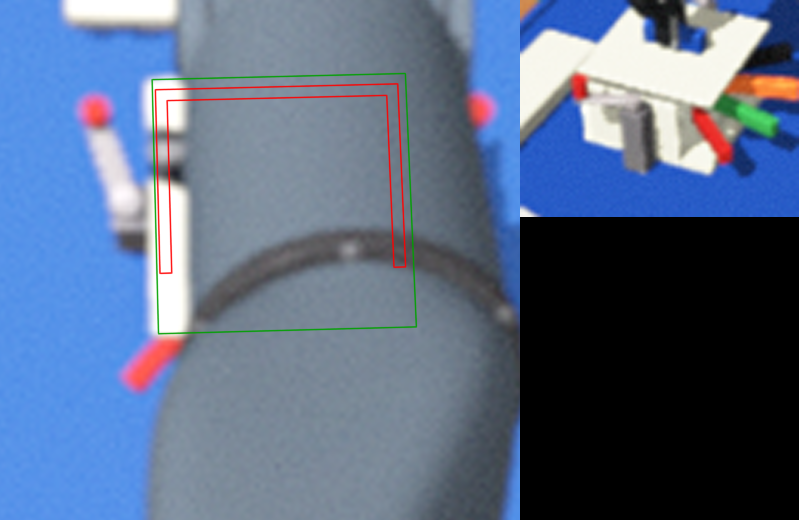

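```bash
python3 - <<'E'
from h import *
def edge(img,row,u0,u1,fr=.5):
    # blue -> white transition using red channel, subpixel
    r=img[row,u0:u1+1,0].astype(float);r=cv2.GaussianBlur(r[None],(3,1),0)[0]
    th=(100+0*r[0]+215)/2 if 0 else (r.min()+r.max())/2
    k=np.where(np.diff(np.sign(r-th)))[0][0];return u0+k+(th-r[k])/(r[k+1]-r[k])
t11=cv2.imread("pics/t11.png")[:,:,::-1];t13=cv2.imread("pics/t13.png")[:,:,::-1]
c=pix("top",[[.661+.02,-.0085+.063,.072],[.661+.02,-.0085-.063,.072],[.7,.056,.091],[.61,.056,.091]]);print(c)
# case outer left/right walls
for x in (.70,.72,.725):
    for s in(1,-1):
        p=pix("top",[x,-.0085+s*.063,.072])[0];row=int(round(p[1]))
        a=int(p[0])-6;u=edge(t11,row,a,a+12)
        print("case",s,x,np.round(atz("top",[[u,row]],.072)[0]*1000,1))
for row in list(range(152,160,2))+list(range(174,204,4)):
    p=int(pix("top",[.66,.056,.091])[0][0]);
    try:
        u=edge(t13,row,p-6,p+5);print("lid",row,np.round(atz("top",[[u,row]],.0905)[0]*1000,1))
    except Exception as e: print(row,e)
E
```

```text
[[258.28457432 166.05464132]
 [307.12441438 166.49270393]
 [257.66879256 157.04177912]
 [257.30644531 191.85540001]]
case 1 0.7 [699.7  58.   72. ]
case -1 0.7 [700.9 -71.7  72. ]
case 1 0.72 [721.   59.2  72. ]
case -1 0.72 [719.5 -59.4  72. ]
case 1 0.725 [723.7  58.8  72. ]
case -1 0.725 [724.9 -71.4  72. ]
lid 152 [713.3  62.9  90.5]
lid 154 [708.1  62.3  90.5]
lid 156 [702.8  61.5  90.5]
lid 158 [697.6  62.4  90.5]
lid 174 [656.   58.9  90.5]
lid 178 [645.6  59.6  90.5]
lid 182 [635.3  59.6  90.5]
lid 186 [625.1  59.4  90.5]
lid 190 [614.8  59.2  90.5]
lid 194 [604.6  58.5  90.5]
lid 198 [594.4  57.2  90.5]
lid 202 [584.2  64.6  90.5]
```

```bash
python3 -m jog '[[[0,0,0],[-0.5,1.6,3],-1],[[0,0,0],[0,0,4],-1],[[0,0,0],[0,0,3],-1],[[0,0,0],[0,0,0],-1]]'
python3 pl.py 664 -10.3 100.6 2
```

```text
t: 57.0
tool_pos: [0.6645, -0.0106, 0.2603]
tool_rot: [179.9, -0.2, 2.0]
contact_force: [0.2, -0.9, -1.0]
grip_width: 0.152
t57.00 grasp [665.1 -10.8 105.3] rpy [179.9  -0.2   2. ] F [ 0.2 -0.9 -1. ] w0.15
 turn [ 0.1 -0.2  0. ]  shift before turn [-0.5 -0.3  4.7]  after turn [-0.5 -0.3  4.7]
```

```bash
python3 -m jog '[[[0,-0.2,0],[-0.5,0,2],-1],[[0,0,0],[0,0,2],-1],[[0,0,0],[0,0,0.5],-1],[[0,0,0],[0,0,0],-1]]'
python3 pl.py 664 -10.3 100.6 2
```

```text
t: 57.5
tool_pos: [0.6641, -0.0106, 0.2557]
tool_rot: [179.9, 0.0, 2.0]
contact_force: [-0.6, 0.1, -0.6]
grip_width: 0.147
t57.50 grasp [664.1 -10.8 100.7] rpy [179.9   0.    2. ] F [-0.6  0.1 -0.6] w0.15
 turn [0.1 0.  0. ]  shift before turn [-0.1 -0.3  0.1]  after turn [-0.1 -0.3  0.1]
```

```bash
python3 -m jog '[[[0,0,0],[0,0,1],-1],[[0,0,0],[0,0,1],-1],[[0,0,0],[0,0,0],-1]]'
python3 pl.py 664 -10.3 100.6 2
```

```text
t: 57.88
tool_pos: [0.664, -0.0105, 0.2559]
tool_rot: [179.9, -0.1, 2.0]
contact_force: [-1.0, 0.9, -1.2]
grip_width: 0.148
t57.88 grasp [664.2 -10.7 100.9] rpy [ 1.799e+02 -1.000e-01  2.000e+00] F [-1.   0.9 -1.2] w0.15
 turn [ 0.1 -0.1  0. ]  shift before turn [ 0.  -0.2  0.3]  after turn [ 0.  -0.2  0.3]
```

```bash
python3 -m jog '[[[0,0,0],[0,0,3],-1],[[0,0,0],[0,0,0],-1]]'
python3 pl.py 664 -10.3 100.6 2
```

```text
t: 58.12
tool_pos: [0.6641, -0.0106, 0.2562]
tool_rot: [179.9, -0.2, 2.0]
contact_force: [0.7, 0.4, -1.4]
grip_width: 0.145
t58.12 grasp [664.6 -10.8 101.2] rpy [179.9  -0.2   2. ] F [ 0.7  0.4 -1.4] w0.15
 turn [ 0.1 -0.2  0. ]  shift before turn [-0.1 -0.3  0.6]  after turn [-0.1 -0.3  0.6]
```

```bash
python3 -m jog '[[[0,0,0],[0,0,3],-1]]'
python3 - <<'E'
from h import *
s=save("side","s14.png");cv2.imwrite("pics/s14c.png",cv2.resize(s[185:265,200:300,::-1],None,fx=6,fy=6,interpolation=cv2.INTER_CUBIC))
E
```

```text
t: 58.25
tool_pos: [0.6642, -0.0107, 0.2555]
tool_rot: [180.0, -0.3, 2.0]
contact_force: [-14.1, 0.9, 40.3]
grip_width: 0.147
```

View pics/s14c.png

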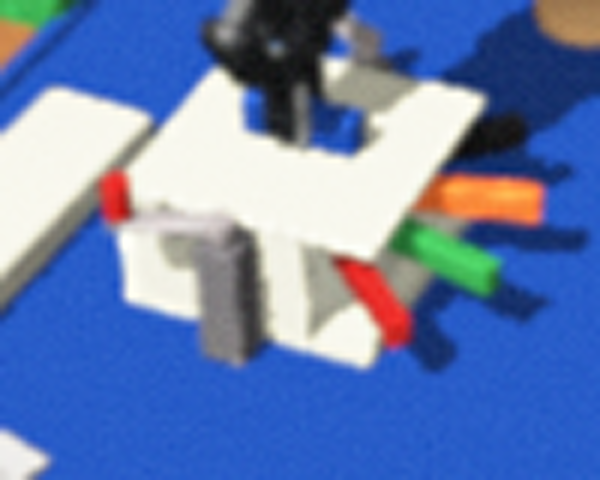

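```bash
python3 -m jog '[[[0,0,0],[0,0,0],-1],[[0,0,0],[0,0,0],-0.2],[[0,0,0],[0,0,0],-0.2],[[0,0,0],[0,0,0],-0.2],[[0,0,0],[0,0,-5],-0.2],[[0,0,0],[0,0,-15],-0.2],[[0,0,0],[0,0,-40],-0.2],[[0,0,0],[0,0,-20],-1],[[0,0,0],[0,0,0],-1]]'
python3 pl.py 704 125 170 2
python3 - <<'E'
from h import *
for f in ("top",):
    t=cv2.imread("pics/t11.png").astype(int)
    m=((t[:,:,2]>150)&(t[:,:,1]<90)&(t[:,:,0]<100)).astype(np.uint8)
    n,l,st,c=cv2.connectedComponentsWithStats(m)
    for i in range(1,n):
        if st[i,4]>5: print(st[i,4],np.round(c[i],1),np.round(atz("top",[c[i]],.100)[0]*1000,1))
s=save("side","s15.png");marks("side",["lid_grip","claspL_knob","claspL_hinge"],1)
E
```

```text
t: 59.42
tool_pos: [0.6641, -0.0107, 0.34]
tool_rot: [179.9, -0.4, 2.0]
contact_force: [-0.4, -1.1, -0.2]
grip_width: 0.003
t59.42 grasp [665.1 -10.8 185.1] rpy [179.9  -0.4   2. ] F [-0.4 -1.1 -0.2] w0.00
 turn [ 0.1 -0.4  0. ]  shift before turn [  44.5 -134.2   15.2]  after turn [  44.6 -134.2   15. ]
77 [423.9  91.5] [ 882.4 -381.2  100. ]
12 [245.9 153.8] [705.8  85.6 100. ]
13 [321.8 153.5] [ 708.5 -106.7  100. ]
67 [261.  198.8] [590.8  46.4 100. ]
1184 [  8.3 380.4] [130.5 671.6 100. ]
side lid_grip 0.61 [662. -11.  85.]
side claspL_knob 0.62 [710.  84.  95.]
side claspL_hinge 0.44 [667.  70.  96.]
```

```bash
python3 -m jog '[[[0,-0.4,0],[9,-40,0],-1],[[0,0,0],[9,-40,0],-1],[[0,0,0],[8,-40,0],-1],[[0,0,0],[0,0,0],-1],[[0,0,0],[0,0,0],-1]]' >/dev/null
python3 pl.py 696 122 109 2
```

```text
t60.25 grasp [682.6 111.6 175.2] rpy [179.8   0.9   1.9] F [-0.1 -1.6 -0.4] w0.00
 turn [ 0.2  0.9 -0.1]  shift before turn [12.4 -9.7 65.9]  after turn [11.4 -9.4 66.2]
```

```bash
python3 -m jog '[[[0.2,0.9,0],[13,-10,0],-1],[[0,0,0],[0,0,0],-1],[[0,0,0],[0,0,25],-1],[[0,0,0],[0,0,25],-1],[[0,0,0],[0,0,12],-1],[[0,0,0],[0,0,0],-1]]'
python3 pl.py 696 122 109 2
```

```text
t: 61.0
tool_pos: [0.6996, 0.119, 0.2666]
tool_rot: [179.9, -0.2, 1.6]
contact_force: [0.9, -0.0, 0.4]
grip_width: 0.001
t61.00 grasp [700.  118.8 111.6] rpy [179.9  -0.2   1.6] F [ 0.9 -0.   0.4] w0.00
 turn [ 0.1 -0.2 -0.4]  shift before turn [-3.5 -3.1  2.6]  after turn [-3.4 -3.1  2.6]
```

```bash
python3 -m jog '[[[0,0,0],[3,7,2],-1],[[0,0,0],[3,7,0],-1],[[0,0,0],[3,7,0],-1],[[0,0,0],[3,7,0],-1],[[0,0,0],[2,8,0],-1],[[0,0,0],[2,8,0],-1],[[0,0,0],[0,0,0],-1]]'
python3 pl.py 715 57.5 109 2
python3 - <<'E'
from h import *
save("side","s16.png");marks("side",["claspL_knob"],2)
E
```

```text
t: 61.88
tool_pos: [0.719, 0.0713, 0.2677]
tool_rot: [180.0, -0.4, 1.5]
contact_force: [-0.4, -0.0, 0.7]
grip_width: 0.0
t61.88 grasp [720.2  71.2 112.7] rpy [180.   -0.4   1.5] F [-0.4 -0.   0.7] w0.00
 turn [ 0.  -0.4 -0.5]  shift before turn [-4.4 13.7  3.7]  after turn [-4.5 13.7  3.7]
side claspL_knob 0.55 [710.  56.  95.]
side claspL_knob 0.2 [659. -15.   9.]
```

```bash
python3 -m jog '[[[0,-0.4,0],[-1,7,3],-1],[[0,0,0],[-2,7,0],-1],[[0,0,0],[-4,7,0],-1],[[0,0,0],[-4,6,0],-1],[[0,0,0],[-5,5,0],-1],[[0,0,0],[0,0,0],-1]]'
python3 pl.py 690 25 109 2
python3 - <<'E'
from h import *
save("side","s17.png");marks("side",["claspL_knob"],2)
E
```

```text
t: 62.72
tool_pos: [0.7024, 0.0383, 0.2646]
tool_rot: [-180.0, 0.0, 1.6]
contact_force: [0.8, 0.2, -0.6]
grip_width: -0.002
t62.73 grasp [702.3  38.4 109.6] rpy [-180.     0.     1.6] F [ 0.8  0.2 -0.6] w-0.00
 turn [-0.   0.  -0.4]  shift before turn [-12.7  13.    0.6]  after turn [-12.8  12.9   0.6]
side claspL_knob 0.43 [690.  32.  96.]
side claspL_knob 0.27 [740. 264.   4.]
```

```bash
python3 -m jog '[[[0,0,0],[-5,5,0],-1],[[0,0,0],[-5,4,0],-1],[[0,0,0],[-5,2,0],-1],[[0,0,0],[-4,0,0],-1]]'
python3 - <<'E'
from h import *
save("side","s18.png");marks("side",["claspL_knob"],2)
E
```

```text
t: 63.32
tool_pos: [0.6833, 0.0269, 0.2646]
tool_rot: [-180.0, -0.1, 1.7]
contact_force: [0.9, -1.1, 0.0]
grip_width: -0.004
side claspL_knob 0.66 [670.  25.  96.]
```

```bash
python3 -m jog '[[[0,0,0],[-3,0,0],-1]]'; python3 -m jog '[[[0,0,0],[-3,0,0],-1]]'
python3 - <<'E'
from h import *
save("side","s19.png");marks("side",["claspL_knob","claspL_hinge"],1)
E
```

```text
t: 63.55
tool_pos: [0.6811, 0.0273, 0.2649]
tool_rot: [-179.9, -0.2, 1.7]
contact_force: [11.6, 0.8, -6.0]
grip_width: -0.002
t: 63.68
tool_pos: [0.6799, 0.0273, 0.2653]
tool_rot: [-179.9, -0.6, 1.7]
contact_force: [13.5, -0.1, -9.9]
grip_width: 0.0
side claspL_knob 0.53 [667.  27.  97.]
side claspL_hinge 0.45 [666.  71.  95.]
```

```bash
python3 -m jog '[[[0,0,0],[4,0,0],-1],[[0,0,0],[3,0,-5],-1],[[0,0,0],[0,0,-35],-1],[[0,0,0],[0,0,-30],-1],[[0,0.5,0],[0,35,0],-1],[[0,0,0],[0,35,0],-1],[[0,0,0],[0,35,0],-1],[[0,0,0],[0,35,0],-1],[[0,0,0],[0,15,0],-1],[[0,0,0],[0,0,0],-1],[[0,0,0],[0,0,0],-1]]'
python3 pl.py 687 -147 109 2
```

```text
t: 65.2
tool_pos: [0.6908, -0.1267, 0.3391]
tool_rot: [-179.7, -0.8, 2.0]
contact_force: [0.6, 0.3, 0.7]
grip_width: -0.002
t65.20 grasp [ 693.  -125.9  184.1] rpy [-179.7   -0.8    2. ] F [0.6 0.3 0.7] w-0.00
 turn [-0.3 -0.8  0. ]  shift before turn [-5.6 20.5 74.9]  after turn [-4.5 20.2 75.1]
```

```bash
python3 -m jog '[[[-0.3,-0.8,0],[-5,20,0],-1],[[0,0,0],[0,0,0],-1],[[0,0,0],[0,0,25],-1],[[0,0,0],[0,0,25],-1],[[0,0,0],[0,0,18],-1],[[0,0,0],[0,0,0],-1]]'
python3 pl.py 696 -132 109 2
```

```text
t: 65.95
tool_pos: [0.687, -0.1444, 0.2697]
tool_rot: [-180.0, -0.0, 2.3]
contact_force: [0.2, -0.3, 0.7]
grip_width: 0.0
t65.95 grasp [ 687.1 -144.2  114.7] rpy [-180.    -0.     2.3] F [ 0.2 -0.3  0.7] w0.00
 turn [-0.  -0.   0.3]  shift before turn [  9.5 -12.    5.7]  after turn [  9.4 -12.    5.7]
```

```bash
python3 -m jog '[[[0,0,0],[5,-6,5],-1],[[0,0,0],[5,-6,0],-1],[[0,0,0],[6,-6,0],-1],[[0,0,0],[6,-6,0],-1],[[0,0,0],[5,-7,0],-1],[[0,0,0],[4,-8,0],-1],[[0,0,0],[2,-8,0],-1],[[0,0,0],[0,0,0],-1]]'
python3 - <<'E'
from h import *
save("side","s20.png");marks("side",["claspR_knob"],1);save("top","t20.png");marks("top",["claspR_knob"],1)
E
python3 pl.py 719 -70 109 2
```

```text
t: 66.95
tool_pos: [0.7214, -0.092, 0.2674]
tool_rot: [-180.0, -0.3, 2.3]
contact_force: [0.3, -0.7, 0.1]
grip_width: -0.005
side claspR_knob 0.52 [709. -71.  95.]
top claspR_knob 0.59 [709. -72. 102.]
t67.15 grasp [721.7 -93.7 112.4] rpy [180.   -0.3   2.2] F [ 0.3 -0.3  0.3] w-0.00
 turn [ 0.  -0.3  0.2]  shift before turn [ -1.1 -23.6   3.4]  after turn [ -1.2 -23.6   3.4]
```

```bash
python3 -m jog '[[[0,-0.3,0],[0,-7,3],-1],[[0,0,0],[-1,-7,0],-1],[[0,0,0],[-3,-7,0],-1],[[0,0,0],[-4,-6,0],-1],[[0,0,0],[-5,-6,0],-1],[[0,0,0],[-5,-5,0],-1],[[0,0,0],[0,0,0],-1]]'
python3 - <<'E'
from h import *
save("side","s21.png");marks("side",["claspR_knob"],1);save("top","t21.png");marks("top",["claspR_knob"],1)
E
python3 pl.py 688 -44 109 2
```

```text
t: 68.03
tool_pos: [0.6999, -0.0543, 0.2644]
tool_rot: [179.9, 0.1, 2.2]
contact_force: [-0.6, -1.0, 0.9]
grip_width: -0.0
side claspR_knob 0.72 [570.   9.  47.]
t68.22 grasp [700.3 -55.4 109.3] rpy [179.9   0.    2.2] F [0.5 0.4 0.9] w-0.00
 turn [0.1 0.  0.2]  shift before turn [-11.9 -11.5   0.3]  after turn [-12.  -11.5   0.3]
```

```bash
python3 -m jog '[[[0,0,0],[-5,-5,0],-1],[[0,0,0],[-5,-4,0],-1],[[0,0,0],[-4,-2,0],-1]]';python3 -m jog '[[[0,0,0],[-3,0,0],-1]]';python3 -m jog '[[[0,0,0],[-3,0,0],-1]]'
python3 pl.py 688 -44 109 2
```

```text
t: 68.6
tool_pos: [0.6855, -0.0446, 0.2642]
tool_rot: [179.9, -0.0, 2.1]
contact_force: [0.9, -1.1, 0.0]
grip_width: 0.001
t: 68.72
tool_pos: [0.6833, -0.0443, 0.2646]
tool_rot: [179.9, -0.2, 2.1]
contact_force: [10.4, -1.0, -5.8]
grip_width: -0.0
t: 68.85
tool_pos: [0.682, -0.0443, 0.265]
tool_rot: [179.8, -0.6, 2.2]
contact_force: [15.1, -2.3, -12.4]
grip_width: 0.004
t68.85 grasp [683.6 -44.7 110. ] rpy [179.8  -0.6   2.2] F [ 15.1  -2.3 -12.4] w0.00
 turn [ 0.1 -0.6  0.2]  shift before turn [ 6.  -0.1  1. ]  after turn [ 6.  -0.1  1. ]
```

Stop reached. Back off, rise, retreat sideways, and check.

```bash
python3 -m jog '[[[0,0,0],[5,0,0],-1],[[0,0,0],[4,0,-5],-1],[[0,0,0],[0,0,-40],-1],[[0,0,0],[0,0,-45],-1],[[0,0,0],[-15,45,-10],-1],[[0,0,0],[-15,45,0],-1],[[0,0,0],[-15,45,0],-1],[[0,0,0],[-15,45,0],-1],[[0,0,0],[-15,45,0],-1],[[0,0,0],[0,0,0],-1],[[0,0,0],[0,0,0],-1]]'
python3 look.py t22.png 640 -10 5 lid:663:-8.4:2:77
python3 - <<'E'
from h import *
marks("top",["lid_grip","claspL_knob","claspR_knob"],1)
s=save("side","s22.png");marks("side",["lid_grip","claspL_knob","claspR_knob"],1)
a=cv2.imread("pics/c_t22.png");b=cv2.resize(s[185:265,205:298,::-1],None,fx=3,fy=3,interpolation=cv2.INTER_CUBIC)
b=cv2.copyMakeBorder(b,0,520-b.shape[0],0,0,cv2.BORDER_CONSTANT);cv2.imwrite("pics/m22.png",np.hstack([a,b]))
E
```

```text
t: 70.22
tool_pos: [0.6214, -0.2758, 0.3705]
tool_rot: [180.0, -0.3, 2.3]
contact_force: [0.0, 0.9, -0.1]
grip_width: -0.001
top lid_grip 0.67 [667.  -4.  87.]
top claspL_knob 0.71 [665.  70. 100.]
top claspR_knob 0.54 [665. -40. 104.]
side lid_grip 0.6 [660. -12.  88.]
side claspL_knob 0.53 [666.  24.  95.]
side claspR_knob 0.42 [667. -44.  93.]
```

View pics/m22.png

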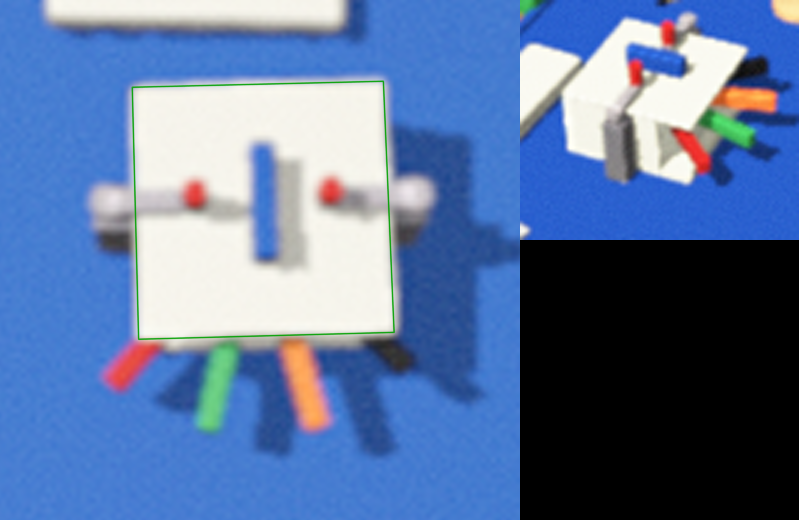

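```bash
python3 -c "
from plant import *
print(hand_in(), get_obs()['t'])"
```

```text
the job is handed in; nothing more can be done
the job is handed in; nothing more can be done
```

The job is handed in, at about 70 s on the robot's clock; no verdict came back.

**What I did:** I nested all four pans in the case in the order A, B, C, D. Their handles fan out of the open front about 28° apart. Then I set the lid on the case and swung both clasps in over it.

**What the last checks showed:**
- **Pans:** each pan was set down within about 0.5 mm of the height expected for resting on the one below. The contact forces were small, and B's contact was faint. After D went in, a top picture showed the four pans nested with clear gaps between the handles. I judged the gaps by eye and did not measure them.
- **Lid:** it stopped within 0.3 mm of its fully closed height, and its outline in the last top picture matched the expected closed position. I shifted it 1.3 mm sideways before lowering because the top picture showed it slightly off.
- **Clasps:** I pushed both until they stopped hard, at 13–15 N. In the last pictures they point straight in over the lid.
- **Bystanders:** I saw none of them move in the views I had, but did not check each one at the end. The arm passed close only to the eraser; it was undisturbed in the pictures before and after pan C was picked up.

**What disagreed:**
- The camera and the arm differ by about 2 mm in position.
- In the last top picture the network placed the left clasp's knob at its hinge. The picture itself and the side camera show it closed.
- In that picture the knobs also look about 3 mm too far back. I put this down to their height above the hinges.
- One deliberate push on the lid measured 40 N at the wrist, far below the 120 N limit. It matches the 40 N limit for the arm or gripper body pressing on something. That push went through the fingers holding the grip bar, so I don't expect it to count.

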